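# Refit the roller sleeves on a belt grinder's roller carrier and lock the keeper

### The job

Slide the carrier's keeper fully open, take off every black dust cap and leave it in the grey steel tray, then slide each aluminium roller sleeve on the bench, flange down, over a stub axle of its own size until it is fully home. When every sleeve is home, push the keeper fully shut again so that its lugs lock the flanges; the number of caps and sleeves varies, axles without a sleeve stay bare, and the other things on the bench are to be left where they are.

Things in the scene. Friction and masses are not known exactly. Their poses are not given: they have to be found in the camera images.
- carrier: Roller carrier, fixed to the bench: green base plate 125 x 430 x 20 mm high with four upright steel stub axles in a row along its y axis, 85 mm apart at y = -127.5, -42.5, 42.5, 127.5 mm (x = 0). Axles rise from the plate's top (z = 20 mm) to z = 85 mm, with 4 x 6 mm chamfered tops. Origin: underside, midway along the row; z up; the keeper runs on its -x side.
- axle0 (a point): Foot of thick axle (34 mm diameter, 65 mm tall; for a wide sleeve) on the carrier, at y = -127.5 mm; point on the axle's centre line at the plate's top face, the seat for a flange; z up along the axle.
- axle1 (a point): Foot of thin axle (24 mm diameter, 65 mm tall; for a slim sleeve) on the carrier, at y = -42.5 mm; point on the axle's centre line at the plate's top face, the seat for a flange; z up along the axle.
- axle2 (a point): Foot of thick axle (34 mm diameter, 65 mm tall; for a wide sleeve) on the carrier, at y = 42.5 mm; point on the axle's centre line at the plate's top face, the seat for a flange; z up along the axle.
- axle3 (a point): Foot of thin axle (24 mm diameter, 65 mm tall; for a slim sleeve) on the carrier, at y = 127.5 mm; point on the axle's centre line at the plate's top face, the seat for a flange; z up along the axle.
- keeper (a joint): Keeper slide of the carrier, m: 0 = shut (a lug over each axle's flange place: no flange can go in or out), 0.0425 = fully open at its stop (lugs midway between axles); grows along carrier +y. Steel rail 18 mm wide at carrier x = -52 mm, top 34 mm above the bench; four 18 mm wide lugs reach to carrier x = -30 mm at 29 to 34 mm above the bench. Friction about 2.5 N.
- keeper_grip (a point): Centre of the top face of the keeper's upright black grip tab: 16 mm thick (carrier x), 30 mm long (carrier y, the sliding direction), 42 mm tall, top 80 mm above the bench; at carrier x = -52 mm, y = 190 mm plus the joint value. Axes as the carrier's.
- tray: Open grey steel tray, fixed, 140 (x) x 200 (y) x 35 mm high, walls and floor 4 mm. Origin: centre of its underside.
- wide_a: Wide aluminium roller sleeve standing on its flange, may be absent: flange 76 mm diameter x 6 mm at the bottom, body 54 mm diameter, 60 mm tall overall, through bore 37 mm (fits the 34 mm axles with 3 mm play). Origin: centre of the flange's underside; z up through the bore.
- wide_b: Wide aluminium roller sleeve standing on its flange, may be absent: flange 76 mm diameter x 6 mm at the bottom, body 54 mm diameter, 60 mm tall overall, through bore 37 mm (fits the 34 mm axles with 3 mm play). Origin: centre of the flange's underside; z up through the bore.
- slim_a: Slim aluminium roller sleeve standing on its flange, may be absent: flange 76 mm diameter x 6 mm at the bottom, body 42 mm diameter, 60 mm tall overall, through bore 27 mm (fits the 24 mm axles with 3 mm play). Origin: centre of the flange's underside; z up through the bore.
- slim_b: Slim aluminium roller sleeve standing on its flange, may be absent: flange 76 mm diameter x 6 mm at the bottom, body 42 mm diameter, 60 mm tall overall, through bore 27 mm (fits the 24 mm axles with 3 mm play). Origin: centre of the flange's underside; z up through the bore.
- cap0: Black plastic dust cap, may be absent; starts on axle0: closed domed top, open below, flange 76 mm diameter x 6 mm at the bottom, body 48 mm diameter, 74 mm tall overall, bore 38 mm. Origin: centre of the flange's underside; z up.
- cap1: Black plastic dust cap, may be absent; starts on axle1: closed domed top, open below, flange 76 mm diameter x 6 mm at the bottom, body 48 mm diameter, 74 mm tall overall, bore 38 mm. Origin: centre of the flange's underside; z up.
- cap2: Black plastic dust cap, may be absent; starts on axle2: closed domed top, open below, flange 76 mm diameter x 6 mm at the bottom, body 48 mm diameter, 74 mm tall overall, bore 38 mm. Origin: centre of the flange's underside; z up.
- cap3: Black plastic dust cap, may be absent; starts on axle3: closed domed top, open below, flange 76 mm diameter x 6 mm at the bottom, body 48 mm diameter, 74 mm tall overall, bore 38 mm. Origin: centre of the flange's underside; z up.
- spray_can: Bystander: green spray can, 64 mm diameter, 190 mm tall, standing; origin underside centre.
- grease_jar: Bystander: amber jar with dark lid, 72 mm diameter, 75 mm tall; origin underside centre.
- screwdriver: Bystander: screwdriver with red handle, 200 mm long, lying along its x; origin under its middle.
- spanner: Bystander: steel spanner, 180 mm long, lying along its x; origin under its middle.
- tape_roll: Bystander: cardboard-coloured tape roll lying flat, 90 mm outside, 68 mm inside diameter, 25 mm high; origin underside centre.
- wood_block: Bystander: wooden block 90 x 60 x 40 mm high; origin underside centre.
Mind the look-alikes: they are no part of the job. Leave any purple look-alike of the slim_a alone.

How it is judged:
By the outcome, as a careful person would: the job done as asked, in the order asked, and still so for the second after the job is handed in, with the robot touching nothing.
Of wide_a, wide_b, slim_a, slim_b only 3 to 4 are there at a start; the rules pass over those that are not, and their reading is None.
Of cap0, cap1, cap2, cap3 only 1 to 2 are there at a start; the rules pass over those that are not, and their reading is None.
At some moment in a run one of wide_a, wide_b, slim_a, slim_b may be knocked a few centimetres aside while the robot is not near it.
It also fails if it takes over 210 s, if anything falls off the work surface, if the arm or the gripper's body presses on something with over 40 N, if the wrist force passes 120 N, or if a joint passes its speed limit or range.

### The arm

A 6-joint arm with a two-finger parallel gripper is mounted at the origin on the work surface. World frame = base frame: x ahead of the robot, y to its left, z up, the work surface at z = 0. Lengths are in m, angles in rad, forces in N, time in s.
With the tool pointing down it reaches from about 0.35 to 0.975 m from the base axis. Payload 4.9 kg.
Tool frame: the origin (TCP) lies at the very end of the fingers, on their centre line; the grasp point (between the pads) lies 19 mm behind it; z points along the fingers, y is the line along which they close (so a half turn about z gives the same grasp; the last joint's range is limited). The gripper opens to 85 mm and grips with 20 to 120 N. Pads are 22 mm wide; open, the fingers measure 114 mm over their backs; the gripper's body (76 mm by 85 mm) begins 54 mm behind the grasp point. The pads swing forward as they close: fully open they stand 13 mm farther back than shut.
Start: joints at [1.035, 0.053, 1.613, -0, 1.476, -0.119], TCP at [0.253, 0.571, 0.198] pointing down, gripper open.
Joint ranges: [-3.01, 3.01], [-1.01, 2.22], [0.06, 2.58], [-1.02, 4.17], [0.09, 2.62], [-3.14, 3.14]. Speed limits (rad/s): [2.57, 2.57, 3.14, 3.14, 3.14, 3.14].

### API

Orientations are given as a unit quaternion [w, x, y, z].
In Python, from plant import manip gives the robot as it stands.
- The arm moves only by the tool send_rows, never from a script. Its argument "increments" is a list of rows, each an object of numbers: "claw": the closure, from -1 (fully open) to 1 (shut); "dx", "dy", "dz": the shift along the tool's x, y, z in units of 0.5 m (1.0 is 0.5 m); "yaw": the turn about the tool's z in units of 1.5 rad (1.0 is 1.5 rad). A call has 1 to 20 rows; each row is the pose to reach, as a shift and turn from the pose commanded when the call began, along the tool's axes at that moment; what a row does not reach only later rows make up. A row lasts 1/8 s, in which the tool goes at most 62.5 mm and 10.7 degrees, less where a joint would pass 70% of its speed; a pose out of reach is approached as far as the arm can. A call with a number of a shift or a turn outside -1 to 1 is refused whole. A call with a gripper value outside its range is refused whole. The fingers move at their own pace and stop on an object; the grip force is fixed at half the most. Time passes only in rows, so rows that repeat a pose let the fingers close. It gives the time, the measured TCP pose, the force, the opening and the grip force at its end, in the units of the state.
- manip.state(): the state, without advancing time (a new reading comes with each control period).
- manip.grab_frame(name): name is "scene" or "top" or "wrist"; returns the picture (400x640x3 uint8, red, green, blue); there is no depth.
- manip.camera_params(name): a dict with "camera_matrix" (3x3 intrinsics, pixels), "extrinsics" (4x4, takes a point from world to camera coordinates); the wrist camera has in their place "tool_from_camera" (4x4, takes a point from camera to tool coordinates, whose origin is the TCP and whose axes are the flange's). Camera axes: x right, y down, z forward; pixel columns grow to the right and rows downward; lengths in m; the calibration is good to about 2 mm. A picture is of the moment at which its call begins: read the wrist's pose just before it. camera_params takes no time and is no camera call.
- manip.job_done(): hands the job in; it is judged then, once.
The state is a dict: "time": time; "joint_pos": joint angles; "joint_vel": joint speeds; "joint_efforts": joint torques, N m; "tool_pos": TCP position; "tool_rot": TCP orientation; "contact_force": force on the tool from outside, world axes, zero at the start; "ft_torque": the same for the moment, N m; "gripper_width": opening from 0.0 (shut) to 1.0 (fully open); "grasp_force": force on a finger pad.
Only numpy, scipy, OpenCV 4.12 (cv2) and the standard library are available. Lean on these libraries where they do the work, as an engineer would, in place of code of your own. Each camera call takes 0.05 s, during which the arm holds its last target. There are 200 camera calls.

## Working session

There is one attempt and no reset: what is moved stays moved. The work goes in short steps, Python scripts to look and compute and a tool call to move; the robot and the scene stay as the last step left them, time stands still between calls to the robot, and variables do not carry over. Pictures are saved under pics/ and viewed, at most 14 in all, crops included, and the job is handed in when it is done.

Besides the shell and the picture viewer there is one more tool, called after "Request:" as name(argument=value, ...), one argument or row to a line, values as JSON. send_rows: Moves the arm, as the interface text tells. Shifts and turns lie within -1 to 1; 1 stands for 0.5 m of shift or 1.5 rad of turn. Its arguments: {"type":"object","properties":{"increments":{"type":"array","items":{"type":"object","properties":{"claw":{"type":"number"},"dx":{"type":"number"},"dy":{"type":"number"},"dz":{"type":"number"},"yaw":{"type":"number"}}}}},"required":["increments"]}

```bash
mkdir -p pics; cat > h.py <<'E'
import numpy as np, cv2
from scipy.spatial.transform import Rotation as R
from plant import manip
def grab(n):
    return manip.grab_frame(n)
def save(n,im): cv2.imwrite('pics/'+n,im[...,::-1])
def T(n,st=None):
    c=manip.camera_params(n); K=np.array(c['camera_matrix'])
    if n=='wrist':
        st=st or manip.state(); q=st['tool_rot']
        W=np.eye(4); W[:3,:3]=R.from_quat([q[1],q[2],q[3],q[0]]).as_matrix(); W[:3,3]=st['tool_pos']
        return K, W@np.array(c['tool_from_camera'])
    return K, np.linalg.inv(np.array(c['extrinsics']))
def ray(n,uv,z,st=None):
    K,M=T(n,st); uv=np.atleast_2d(uv).astype(float)
    d=np.c_[uv,np.ones(len(uv))]@np.linalg.inv(K).T@M[:3,:3].T
    o=M[:3,3]; return o+d*((z-o[2])/d[:,2])[:,None]
def proj(n,P,st=None):
    K,M=T(n,st); P=np.atleast_2d(P); c=(P-M[:3,3])@M[:3,:3]; p=c@K.T; return p[:,:2]/p[:,2:]
def rel(st,P):
    "world point -> dx,dy,dz units in tool axes"
    q=st['tool_rot']; W=R.from_quat([q[1],q[2],q[3],q[0]])
    return W.inv().apply(np.array(P)-st['tool_pos'])/0.5
E
python3 - <<'E'
from h import *
np.set_printoptions(precision=4,suppress=True)
for n in('top','scene','wrist'): save(n+'0.png',grab(n))
for n in('top','scene','wrist'): print(n,*T(n))
print(manip.state())
E
```

```text
top [[378.0928   0.     320.0011]
 [  0.     378.0928 199.3243]
 [  0.       0.       1.    ]] [[-0.0115 -0.9891  0.1467  0.411 ]
 [-0.9998  0.009  -0.0177  0.04  ]
 [ 0.0162 -0.1469 -0.989   1.2517]
 [ 0.      0.      0.      1.    ]]
scene [[420.3277   0.     322.4268]
 [  0.     420.3277 192.2934]
 [  0.       0.       1.    ]] [[-0.7682  0.4062 -0.4949  1.2072]
 [ 0.64    0.4671 -0.6101  0.7671]
 [-0.0166 -0.7854 -0.6188  0.8518]
 [ 0.      0.      0.      1.    ]]
wrist [[328.4799   0.     321.3107]
 [  0.     328.4799 199.4989]
 [  0.       0.       1.    ]] [[ 0.4037  0.8681  0.2888  0.1785]
 [ 0.9149 -0.3823 -0.1298  0.6045]
 [-0.0023  0.3166 -0.9485  0.3738]
 [ 0.      0.      0.      1.    ]]
{'time': 0.15, 'joint_pos': array([ 1.035 ,  0.0532,  1.614 ,  0.    ,  1.476 , -0.119 ]), 'joint_vel': array([-0.0007, -0.0001, -0.0037,  0.0001,  0.0009,  0.0006]), 'joint_efforts': array([  0.001 , -39.4239, -37.0723,  -0.0001,   0.0046,  -0.    ]), 'tool_pos': array([0.2527, 0.571 , 0.1969]), 'tool_rot': array([-0.0003,  0.2069,  0.9784, -0.0008]), 'contact_force': array([ 0.9924, -0.4544, -0.7081]), 'ft_torque': array([ 0.0487, -0.0307, -0.01  ]), 'grasp_force': 0.0, 'gripper_width': 0.9980826899078026}
```

View pics/top0.png

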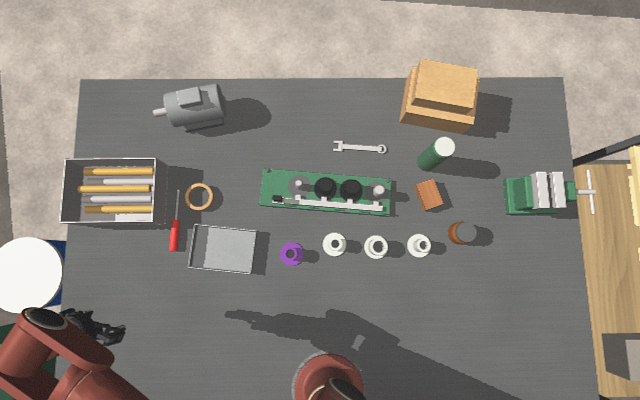

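View pics/scene0.png

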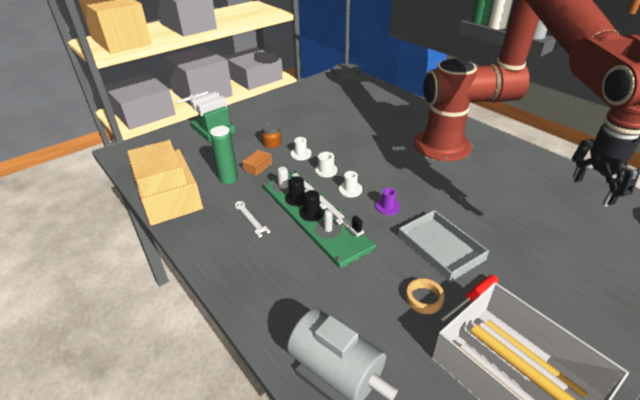

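The top view shows the carrier at about (262–392, 170–215), with caps on the two middle axles at (326,187) and (351,189). The keeper tab is at (278,199) and the tray at (223,249). Three sleeves stand at (335,243), (376,246) and (419,244), and the purple look-alike is at (291,253).

```bash
python3 - <<'E'
from h import *
np.set_printoptions(precision=4,suppress=True)
im=cv2.imread('pics/top0.png')[...,::-1].copy()
hsv=cv2.cvtColor(im,cv2.COLOR_RGB2HSV)
roi=np.zeros(im.shape[:2],np.uint8); roi[160:225,250:400]=1
g=((hsv[...,0]>60)&(hsv[...,0]<95)&(hsv[...,1]>90)&(roi>0)).astype(np.uint8)
cs,_=cv2.findContours(g,cv2.RETR_EXTERNAL,cv2.CHAIN_APPROX_NONE)
P=np.vstack([ray('top',c[:,0],0.02) for c in cs if cv2.contourArea(c)>30])[:,:2]
r=cv2.minAreaRect((P*1000).astype(np.float32)); print('carrier',r); print(cv2.boxPoints(r))
w=((hsv[...,2]>195)&(hsv[...,1]<40)).astype(np.uint8); w[:225]=0;w[265:]=0
n,l,s,c=cv2.connectedComponentsWithStats(w)
for i in range(1,n):
  if s[i,4]>60: print('sleeve',c[i],s[i],ray('top',c[i],0.03)[0])
v=((hsv[...,2]<60)&(roi>0)).astype(np.uint8)
n,l,s,c=cv2.connectedComponentsWithStats(v)
for i in range(1,n):
  if s[i,4]>15: print('black',c[i],s[i],ray('top',c[i],0.06)[0])
print('tray',ray('top',[[193,225],[257,231],[251,273],[189,267]],0.035))
big=cv2.resize(im[155:280,180:440],None,fx=3,fy=3,interpolation=cv2.INTER_CUBIC); save('topc.png',big)
E
```

```text
Traceback (most recent call last):
ValueError: need at least one array to concatenate
```

```bash
python3 - <<'E'
from h import *
np.set_printoptions(precision=4,suppress=True)
im=cv2.imread('pics/top0.png')[...,::-1].copy()
hsv=cv2.cvtColor(im,cv2.COLOR_RGB2HSV)
print(hsv[175,275],hsv[205,270],im[175,275],hsv[187,326])
roi=np.zeros(im.shape[:2],np.uint8); roi[160:225,250:400]=1
g=((hsv[...,0]>45)&(hsv[...,0]<95)&(hsv[...,1]>70)&(roi>0)).astype(np.uint8)
cs,_=cv2.findContours(g,cv2.RETR_EXTERNAL,cv2.CHAIN_APPROX_NONE)
P=np.vstack([ray('top',c[:,0],0.02) for c in cs if len(c)>20])[:,:2]
r=cv2.minAreaRect((P*1000).astype(np.float32)); print('carrier',r); print(cv2.boxPoints(r))
w=((hsv[...,2]>195)&(hsv[...,1]<40)).astype(np.uint8); w[:225]=0;w[265:]=0
n,l,s,c=cv2.connectedComponentsWithStats(w)
for i in range(1,n):
  if s[i,4]>60: print('sleeve',c[i],s[i],ray('top',c[i],0.03)[0])
v=((hsv[...,2]<60)&(roi>0)).astype(np.uint8)
n,l,s,c=cv2.connectedComponentsWithStats(v)
for i in range(1,n):
  if s[i,4]>15: print('black',c[i],s[i],ray('top',c[i],0.06)[0])
print('tray',ray('top',[[193,225],[257,231],[251,273],[189,267]],0.035))
big=cv2.resize(im[155:280,180:440],None,fx=3,fy=3,interpolation=cv2.INTER_CUBIC); save('topc.png',big)
E
```

```text
[ 71  88 145] [ 70  84 131] [ 95 145 113] [105  15  67]
carrier ((619.465087890625, -0.429046630859375), (426.4338073730469, 123.62158203125), 84.67642974853516)
[[ 538.1386 -206.9914]
 [ 661.227  -218.4611]
 [ 700.7916  206.1333]
 [ 577.7032  217.603 ]]
sleeve [ 62.3402 233.0412] [ 54 225  13  16  97] [0.4911 0.8412 0.03  ]
sleeve [332.4121 243.8083] [323 233  22  23 313] [ 0.4474 -0.0201  0.03  ]
sleeve [417.7202 245.0387] [407 234  24  23 336] [ 0.4404 -0.2951  0.03  ]
sleeve [ 28.1538 252.2849] [   0  236   61   29 1404] [0.4314 0.9428 0.03  ]
sleeve [374.6207 246.5483] [364 236  24  23 290] [ 0.4372 -0.1557  0.03  ]
black [325.7472 188.7921] [315 178  21  19 178] [ 0.6217 -0.0001  0.06  ]
black [350.155 191.16 ] [340 180  22  20 200] [ 0.6133 -0.0782  0.06  ]
tray [[0.5121 0.4261 0.035 ]
 [0.4907 0.2213 0.035 ]
 [0.3587 0.2385 0.035 ]
 [0.3797 0.4336 0.035 ]]
```

View pics/topc.png

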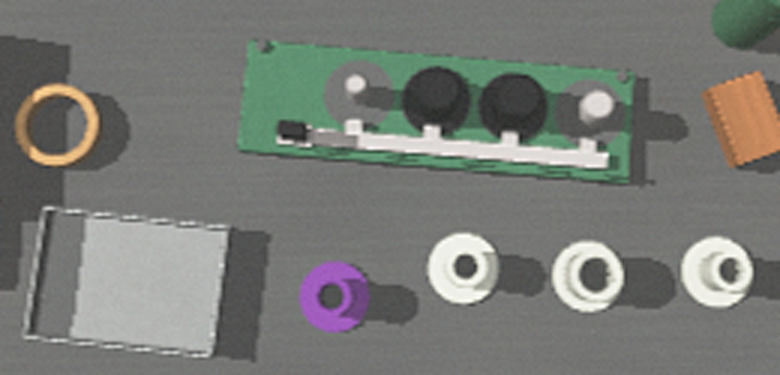

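The crop shows a thin bare axle at the left end, two caps, and a thick bare axle at the right end. The middle bench sleeve looks wide and the outer two slim. Next I'll go to a viewing pose with tool y along carrier x.

Request:
send_rows(
  increments=[
    {"dx": -0.3,"dy": -0.23,"dz": -0.406,"yaw": 0.4,"claw": -1},
    {"dx": -0.982,"dy": -0.749,"dz": -0.406,"yaw": 0.831,"claw": -1},
    {"dx": -0.982,"dy": -0.749,"dz": -0.406,"yaw": 0.831,"claw": -1},
    {"dx": -0.982,"dy": -0.749,"dz": -0.406,"yaw": 0.831,"claw": -1},
    {"dx": -0.982,"dy": -0.749,"dz": -0.406,"yaw": 0.831,"claw": -1},
    {"dx": -0.982,"dy": -0.749,"dz": -0.406,"yaw": 0.831,"claw": -1},
    {"dx": -0.982,"dy": -0.749,"dz": -0.406,"yaw": 0.831,"claw": -1},
    {"dx": -0.982,"dy": -0.749,"dz": -0.406,"yaw": 0.831,"claw": -1},
    {"dx": -0.982,"dy": -0.749,"dz": -0.406,"yaw": 0.831,"claw": -1},
    {"dx": -0.982,"dy": -0.749,"dz": -0.406,"yaw": 0.831,"claw": -1},
    {"dx": -0.982,"dy": -0.749,"dz": -0.406,"yaw": 0.831,"claw": -1},
    {"dx": -0.982,"dy": -0.749,"dz": -0.406,"yaw": 0.831,"claw": -1},
    {"dx": -0.982,"dy": -0.749,"dz": -0.406,"yaw": 0.831,"claw": -1},
    {"dx": -0.982,"dy": -0.749,"dz": -0.406,"yaw": 0.831,"claw": -1},
    {"dx": -0.982,"dy": -0.749,"dz": -0.406,"yaw": 0.831,"claw": -1},
    {"dx": -0.982,"dy": -0.749,"dz": -0.406,"yaw": 0.831,"claw": -1},
  ],
)

```text
time: 2.15
tool_pos: [0.5501, 0.0309, 0.4009]
tool_rot: [-0.0, 0.739, 0.674, -0.0]
contact_force: [0.0, -0.2, 0.4]
gripper_width: 0.998
grasp_force: 0.0
```

```bash
python3 - <<'E'
from h import *
np.set_printoptions(precision=4,suppress=True)
st=manip.state(); im=grab('wrist'); save('w1.png',im); print(st['time'],st['tool_pos'],st['tool_rot'])
import pickle; pickle.dump(st,open('w1.pkl','wb'))
O=np.array([.6195,-.0004,0]);a=-np.deg2rad(5.32);X=np.array([np.cos(a),np.sin(a),0]);Y=np.array([-X[1],X[0],0])
P=[O-.052*X+.19*Y+[0,0,.08]]+[O+y*Y+[0,0,.085] for y in(-.1275,-.0425,.0425,.1275)]
print(proj('wrist',P,st))
E
```

```text
2.15 [0.5501 0.0309 0.4009] [-0.      0.7387  0.674  -0.    ]
[[336.3045  24.5515]
 [364.6937 239.2371]
 [367.1067 189.8739]
 [369.787  135.0446]
 [372.7814  73.7879]]
```

View pics/w1.png

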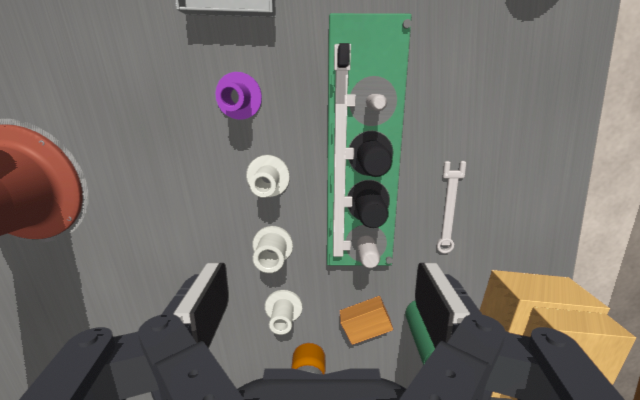

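The wrist view shows the tab at (343,50), axle3's top at (378,100), the caps at (372,155) and (371,207), and axle0's top at (369,258). These sit about 20 px off my prediction, so I'll cross-check the two cameras.

```bash
python3 - <<'E'
from h import *
import pickle
np.set_printoptions(precision=4,suppress=True)
st=pickle.load(open('w1.pkl','rb'))
print(ray('wrist',[[330,14],[411,14],[394,266],[328,264]],.02,st))
print('axle tops w',ray('wrist',[[378,100],[368,258]],.085,st),'t',ray('top',[[180+355/3,155+84/3],[180+597/3,155+103/3]],.085))
c=manip.camera_params('wrist'); print(np.array(c['tool_from_camera']))
st2=manip.state(); print(proj('wrist',[st['tool_pos']],st), st2['joint_pos'])
print('purple flange',ray('wrist',[[240,96]],.0,st),ray('top',[[291,253]],0))
E
```

```text
[[ 0.5803  0.2184  0.02  ]
 [ 0.7017  0.2074  0.02  ]
 [ 0.6676 -0.2205  0.02  ]
 [ 0.5417 -0.2048  0.02  ]]
axle tops w [[ 0.6374  0.0907  0.085 ]
 [ 0.6115 -0.1625  0.085 ]] t [[ 0.6365  0.0865  0.085 ]
 [ 0.6141 -0.1666  0.085 ]]
[[ 0.0012 -0.9482 -0.3176  0.0818]
 [ 1.      0.0013 -0.0001  0.0002]
 [ 0.0005 -0.3176  0.9482 -0.1769]
 [ 0.      0.      0.      1.    ]]
[[320.9453 235.7095]] [-0.0793 -0.1623  1.4882 -0.      1.8156  0.0125]
purple flange [[0.4207 0.1143 0.    ]] [[0.4199 0.1146 0.    ]]
```

```bash
python3 - <<'E'
from h import *
import pickle
np.set_printoptions(precision=4,suppress=True)
st=pickle.load(open('w1.pkl','rb'))
im=cv2.imread('pics/w1.png')[...,::-1]
m=(im.max(2)<45).astype(np.uint8); m[:30]=0;m[110:]=0;m[:,:325]=0;m[:,360:]=0
ys,xs=np.nonzero(m); print(xs.min(),xs.max(),ys.min(),ys.max(),len(xs))
print(im[40:72:2,343].max(1))
print(ray('wrist',[[xs.mean(),ys.mean()],[343,44],[343,50]],.08,st))
print(ray('top',[[277.3,198.3]],.08))
g=ray('wrist',[[343,50]],.08,st)[0]; print(rel(manip.state(),g))
E
```

```text
338 347 47 66 53
[152 147  58  61  59  58  57  58  55  54  53  53  41  20 146 142]
[[0.5876 0.1482 0.08  ]
 [0.5927 0.1688 0.08  ]
 [0.5922 0.1613 0.08  ]]
[[0.5893 0.1526 0.08  ]]
[0.2677 0.0597 0.6419]
```

Request:
send_rows(
  increments=[
    {"dx": 0.125,"dy": 0.028,"dz": 0.1,"claw": -0.4},
    {"dx": 0.257,"dy": 0.056,"dz": 0.2,"claw": -0.4},
    {"dx": 0.257,"dy": 0.056,"dz": 0.32,"claw": -0.4},
    {"dx": 0.257,"dy": 0.056,"dz": 0.44,"claw": -0.4},
    {"dx": 0.257,"dy": 0.056,"dz": 0.55,"claw": -0.4},
    {"dx": 0.257,"dy": 0.056,"dz": 0.63,"claw": -0.4},
    {"dx": 0.257,"dy": 0.056,"dz": 0.69,"claw": -0.4},
    {"dx": 0.257,"dy": 0.056,"dz": 0.69,"claw": -0.4},
    {"dx": 0.257,"dy": 0.056,"dz": 0.69,"claw": 1},
    {"dx": 0.257,"dy": 0.056,"dz": 0.69,"claw": 1},
    {"dx": 0.257,"dy": 0.056,"dz": 0.69,"claw": 1},
    {"dx": 0.257,"dy": 0.056,"dz": 0.69,"claw": 1},
    {"dx": 0.257,"dy": 0.056,"dz": 0.69,"claw": 1},
    {"dx": 0.257,"dy": 0.056,"dz": 0.69,"claw": 1},
    {"dx": 0.257,"dy": 0.056,"dz": 0.69,"claw": 1},
  ],
)

```text
invalid input
```

Request:
send_rows(
  increments=[
    {"dx": 0.125,"dy": 0.028,"dz": 0.1,"yaw": 0,"claw": -0.4},
    {"dx": 0.257,"dy": 0.056,"dz": 0.2,"yaw": 0,"claw": -0.4},
    {"dx": 0.257,"dy": 0.056,"dz": 0.32,"yaw": 0,"claw": -0.4},
    {"dx": 0.257,"dy": 0.056,"dz": 0.44,"yaw": 0,"claw": -0.4},
    {"dx": 0.257,"dy": 0.056,"dz": 0.55,"yaw": 0,"claw": -0.4},
    {"dx": 0.257,"dy": 0.056,"dz": 0.63,"yaw": 0,"claw": -0.4},
    {"dx": 0.257,"dy": 0.056,"dz": 0.69,"yaw": 0,"claw": -0.4},
    {"dx": 0.257,"dy": 0.056,"dz": 0.69,"yaw": 0,"claw": -0.4},
    {"dx": 0.257,"dy": 0.056,"dz": 0.69,"yaw": 0,"claw": 1},
    {"dx": 0.257,"dy": 0.056,"dz": 0.69,"yaw": 0,"claw": 1},
    {"dx": 0.257,"dy": 0.056,"dz": 0.69,"yaw": 0,"claw": 1},
    {"dx": 0.257,"dy": 0.056,"dz": 0.69,"yaw": 0,"claw": 1},
    {"dx": 0.257,"dy": 0.056,"dz": 0.69,"yaw": 0,"claw": 1},
    {"dx": 0.257,"dy": 0.056,"dz": 0.69,"yaw": 0,"claw": 1},
  ],
)

```text
time: 3.95
tool_pos: [0.5901, 0.1556, 0.0559]
tool_rot: [-0.0, 0.739, 0.674, -0.0]
contact_force: [0.3, 0.0, 0.2]
gripper_width: -0.005
grasp_force: 0.0
```

The call needs every field. The gripper shut on nothing, so I'll look.

```bash
python3 - <<'E'
from h import *
st=manip.state();print(st['tool_pos'],st['gripper_width'])
a=grab('wrist'); b=grab('scene'); c=cv2.resize(b[150:280,230:430],(640,416))
save('m2.png',cv2.resize(np.vstack([a,c]),(460,586)))
E
```

```text
[0.59007357 0.15560299 0.05587864] -0.004964078138486602
```

View pics/m2.png

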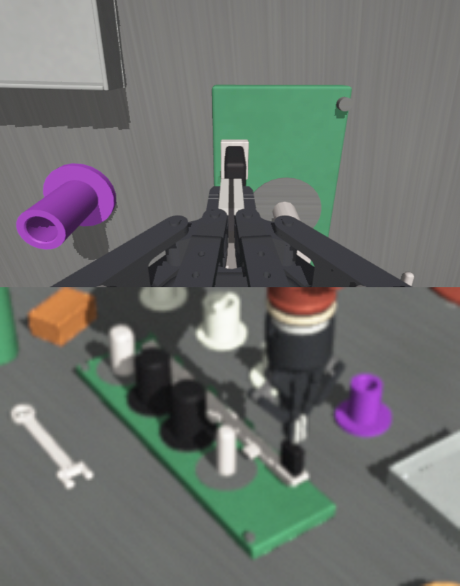

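The tab sits ahead of the shut fingers, at about (327,223) full-scale, so I'll measure it.

```bash
python3 - <<'E'
from h import *
np.set_printoptions(precision=4,suppress=True)
st=manip.state()
a=grab('wrist');t=grab('top');save('w3.png',a)
m=(a.max(2)<75).astype(np.uint8); print(m[190:300:4,328], a[185:300:5,328].max(1))
print(ray('wrist',[[327,205],[327,215],[327,225],[327,240]],.08,st))
print(ray('wrist',[[327,205],[327,240]],.038,st))
print('tcp',proj('wrist',[st['tool_pos'],st['tool_pos']+[0,0,.03]],st))
save('c3.png',np.vstack([cv2.resize(a[170:330,230:430],(600,480),interpolation=cv2.INTER_CUBIC)]))
E
```

```text
[0 0 0 0 1 1 1 1 1 1 0 1 1 1 1 0 0 0 0 0 0 0 0 0 0 0 0 0] [154 152 192 214  44  44  44  44  44  78  50  49  50 199 200 200 200 200
 200 200 200 210 199]
[[0.5956 0.183  0.08  ]
 [0.5951 0.1777 0.08  ]
 [0.5947 0.1724 0.08  ]
 [0.594  0.1641 0.08  ]]
[[0.595  0.1681 0.038 ]
 [0.5929 0.144  0.038 ]]
tcp [[320.9458 235.7094]
 [320.8411 260.8838]]
```

View pics/c3.png

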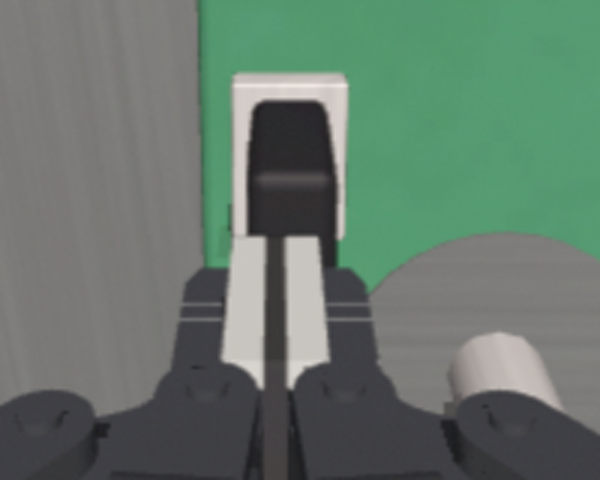

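The edge geometry puts the shut fingertips just above the tab's 80 mm top, even though the reported TCP z is 56 mm. The tips therefore look higher than the TCP reading says. I'll open, go 20 mm lower (safe either way) and close again.

Request:
send_rows(
  increments=[
    {"dx": 0,"dy": 0,"dz": 0,"yaw": 0,"claw": -1},
    {"dx": 0,"dy": 0,"dz": 0,"yaw": 0,"claw": -1},
    {"dx": 0,"dy": 0,"dz": 0,"yaw": 0,"claw": -1},
    {"dx": 0,"dy": 0,"dz": 0,"yaw": 0,"claw": -1},
    {"dx": 0,"dy": 0,"dz": 0,"yaw": 0,"claw": -1},
    {"dx": 0,"dy": 0,"dz": 0.02,"yaw": 0,"claw": -1},
    {"dx": 0,"dy": 0,"dz": 0.04,"yaw": 0,"claw": -1},
    {"dx": 0,"dy": 0,"dz": 0.04,"yaw": 0,"claw": 1},
    {"dx": 0,"dy": 0,"dz": 0.04,"yaw": 0,"claw": 1},
    {"dx": 0,"dy": 0,"dz": 0.04,"yaw": 0,"claw": 1},
    {"dx": 0,"dy": 0,"dz": 0.04,"yaw": 0,"claw": 1},
    {"dx": 0,"dy": 0,"dz": 0.04,"yaw": 0,"claw": 1},
    {"dx": 0,"dy": 0,"dz": 0.04,"yaw": 0,"claw": 1},
  ],
)

```text
time: 5.78
tool_pos: [0.5931, 0.1555, 0.037]
tool_rot: [0.002, 0.739, 0.674, 0.003]
contact_force: [7.2, -0.3, -4.4]
gripper_width: 0.166
grasp_force: 60.3
```

```bash
python3 - <<'E'
from h import *
np.set_printoptions(precision=4,suppress=True)
st=manip.state()
a=grab('wrist');b=grab('scene');save('s4.png',b)
p=st['tool_pos']; print(proj('scene',[p+[0,0,z] for z in(0,.02,.04)]),'tabtop',proj('scene',[[.59,.1556,.08]]))
save('c4.png',np.hstack([cv2.resize(a[130:330,230:430],(400,400)),cv2.resize(b[150:270,300:420],(400,400),interpolation=cv2.INTER_CUBIC)]))
E
```

```text
[[355.8182 229.5892]
 [356.0521 224.3355]
 [356.2909 218.9693]] tabtop [[357.1863 217.6812]]
```

View pics/c4.png

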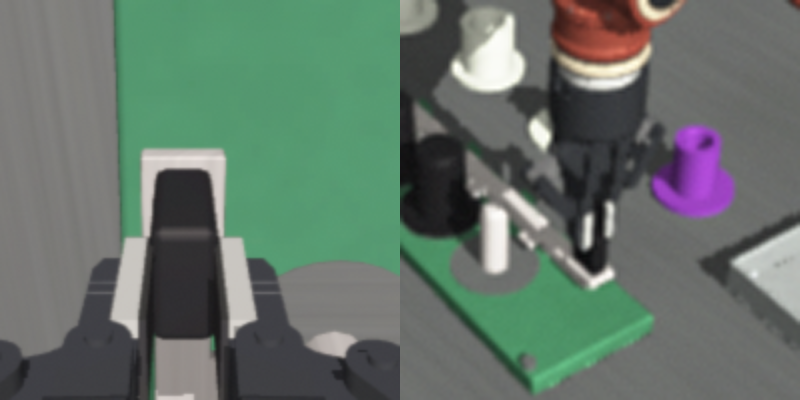

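The tab is gripped, and the tab is about 3 mm further along +x than I had it. Now I'll pull the keeper open.

Request:
send_rows(
  increments=[
    {"dx": 0.02,"dy": 0.006,"dz": 0,"yaw": 0,"claw": 1},
    {"dx": 0.04,"dy": 0.006,"dz": 0,"yaw": 0,"claw": 1},
    {"dx": 0.06,"dy": 0.006,"dz": 0,"yaw": 0,"claw": 1},
    {"dx": 0.075,"dy": 0.006,"dz": 0,"yaw": 0,"claw": 1},
    {"dx": 0.085,"dy": 0.006,"dz": 0,"yaw": 0,"claw": 1},
    {"dx": 0.09,"dy": 0.006,"dz": 0,"yaw": 0,"claw": 1},
    {"dx": 0.09,"dy": 0.006,"dz": 0,"yaw": 0,"claw": 1},
    {"dx": 0.09,"dy": 0.006,"dz": 0,"yaw": 0,"claw": 1},
  ],
)

```text
time: 6.88
tool_pos: [0.5967, 0.1956, 0.0368]
tool_rot: [0.002, 0.739, 0.674, -0.004]
contact_force: [-5.3, -15.5, 9.7]
gripper_width: 0.166
grasp_force: 62.0
```

Request:
send_rows(
  increments=[
    {"dx": -0.006,"dy": 0,"dz": 0,"yaw": 0,"claw": -1},
    {"dx": -0.006,"dy": 0,"dz": 0,"yaw": 0,"claw": -1},
    {"dx": -0.006,"dy": 0,"dz": 0,"yaw": 0,"claw": -1},
    {"dx": -0.006,"dy": 0,"dz": 0,"yaw": 0,"claw": -1},
    {"dx": -0.006,"dy": 0,"dz": -0.1,"yaw": 0,"claw": -1},
    {"dx": -0.006,"dy": 0,"dz": -0.2,"yaw": 0,"claw": -1},
    {"dx": -0.1,"dy": 0,"dz": -0.3,"yaw": 0,"claw": 1},
    {"dx": -0.2,"dy": 0,"dz": -0.4,"yaw": 0,"claw": 1},
    {"dx": -0.3,"dy": -0.05,"dz": -0.5,"yaw": 0,"claw": 1},
    {"dx": -0.3,"dy": -0.05,"dz": -0.5,"yaw": 0,"claw": 1},
    {"dx": -0.3,"dy": -0.05,"dz": -0.5,"yaw": 0,"claw": 1},
    {"dx": -0.3,"dy": -0.05,"dz": -0.5,"yaw": 0,"claw": 1},
  ],
)

```text
time: 8.38
tool_pos: [0.558, 0.054, 0.2835]
tool_rot: [-0.001, 0.739, 0.674, -0.001]
contact_force: [-0.3, -0.1, -0.4]
gripper_width: -0.001
grasp_force: 0.0
```

```bash
python3 - <<'E'
from h import *
import pickle
np.set_printoptions(precision=4,suppress=True)
st=manip.state();a=grab('wrist');save('w5.png',a); pickle.dump(st,open('w5.pkl','wb'))
print(st['tool_pos'],st['tool_rot'],st['gripper_width'])
print(proj('wrist',[st['tool_pos'],st['tool_pos']+[0,0,.03]],st))
E
```

```text
[0.558  0.054  0.2835] [-0.0014  0.7387  0.674  -0.001 ] -0.0006076685124854102
[[320.9519 235.7075]
 [320.6632 260.8568]]
```

View pics/w5.png

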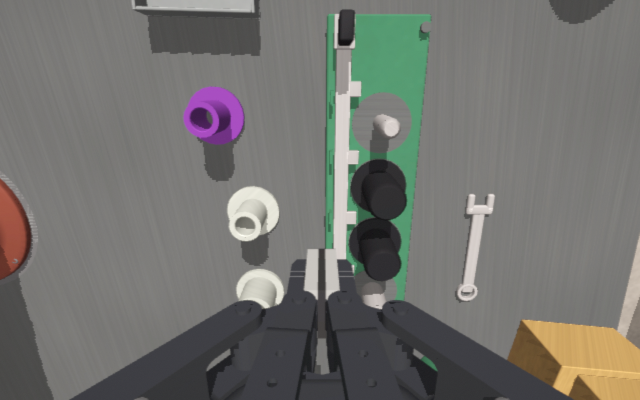

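The keeper is open: its lugs at rows 88, 157 and 217 lie between the axles. The shut fingertips appear at row 250. I'll calibrate the true tip height by touching bare bench gently.

Request:
send_rows(
  increments=[
    {"dx": -0.015,"dy": -0.075,"dz": 0.1,"yaw": 0,"claw": 1},
    {"dx": -0.015,"dy": -0.075,"dz": 0.2,"yaw": 0,"claw": 1},
    {"dx": -0.015,"dy": -0.075,"dz": 0.3,"yaw": 0,"claw": 1},
    {"dx": -0.015,"dy": -0.075,"dz": 0.4,"yaw": 0,"claw": 1},
    {"dx": -0.015,"dy": -0.075,"dz": 0.5,"yaw": 0,"claw": 1},
    {"dx": -0.015,"dy": -0.075,"dz": 0.54,"yaw": 0,"claw": 1},
    {"dx": -0.015,"dy": -0.075,"dz": 0.555,"yaw": 0,"claw": 1},
    {"dx": -0.015,"dy": -0.075,"dz": 0.567,"yaw": 0,"claw": 1},
    {"dx": -0.015,"dy": -0.075,"dz": 0.567,"yaw": 0,"claw": 1},
  ],
)

```text
time: 9.55
tool_pos: [0.5209, 0.0493, 0.0028]
tool_rot: [0.0, 0.739, 0.674, 0.0]
contact_force: [0.7, 0.4, -0.2]
gripper_width: 0.004
grasp_force: 0.0
```

Request:
send_rows(
  increments=[
    {"dx": 0,"dy": 0,"dz": 0.01,"yaw": 0,"claw": 1},
    {"dx": 0,"dy": 0,"dz": 0.02,"yaw": 0,"claw": 1},
    {"dx": 0,"dy": 0,"dz": 0.02,"yaw": 0,"claw": 1},
  ],
)

```text
time: 9.93
tool_pos: [0.5201, 0.0491, -0.0079]
tool_rot: [-0.0, 0.739, 0.674, -0.0]
contact_force: [0.2, -0.2, 0.3]
gripper_width: -0.0
grasp_force: 0.0
```

Request:
send_rows(
  increments=[
    {"dx": 0,"dy": 0,"dz": 0.01,"yaw": 0,"claw": 1},
    {"dx": 0,"dy": 0,"dz": 0.01,"yaw": 0,"claw": 1},
  ],
)

```text
time: 10.18
tool_pos: [0.5201, 0.0491, -0.0131]
tool_rot: [-0.0, 0.739, 0.674, -0.0]
contact_force: [0.7, -0.1, 0.5]
gripper_width: -0.005
grasp_force: 0.0
```

Request:
send_rows(
  increments=[
    {"dx": 0,"dy": 0,"dz": 0.008,"yaw": 0,"claw": 1},
    {"dx": 0,"dy": 0,"dz": 0.012,"yaw": 0,"claw": 1},
    {"dx": 0,"dy": 0,"dz": 0.012,"yaw": 0,"claw": 1},
  ],
)

```text
time: 10.55
tool_pos: [0.5203, 0.0491, -0.0189]
tool_rot: [-0.0, 0.739, 0.674, -0.0]
contact_force: [0.4, -0.2, 0.1]
gripper_width: -0.001
grasp_force: 0.0
```

Request:
send_rows(
  increments=[
    {"dx": 0,"dy": 0,"dz": 0.008,"yaw": 0,"claw": 1},
    {"dx": 0,"dy": 0,"dz": 0.008,"yaw": 0,"claw": 1},
  ],
)

```text
time: 10.8
tool_pos: [0.5201, 0.0491, -0.023]
tool_rot: [-0.0, 0.739, 0.674, -0.0]
contact_force: [0.3, -0.6, 0.3]
gripper_width: -0.004
grasp_force: 0.0
```

Request:
send_rows(
  increments=[
    {"dx": 0,"dy": 0,"dz": 0.008,"yaw": 0,"claw": 1},
    {"dx": 0,"dy": 0,"dz": 0.008,"yaw": 0,"claw": 1},
  ],
)

```text
time: 11.05
tool_pos: [0.5201, 0.0491, -0.027]
tool_rot: [-0.0, 0.739, 0.674, -0.0]
contact_force: [0.9, -0.0, -0.2]
gripper_width: -0.003
grasp_force: 0.0
```

Request:
send_rows(
  increments=[
    {"dx": 0,"dy": 0,"dz": 0.006,"yaw": 0,"claw": 1},
    {"dx": 0,"dy": 0,"dz": 0.006,"yaw": 0,"claw": 1},
  ],
)

```text
time: 11.3
tool_pos: [0.5202, 0.0491, -0.0299]
tool_rot: [-0.0, 0.739, 0.674, -0.0]
contact_force: [-0.5, -0.1, 0.6]
gripper_width: 0.006
grasp_force: 0.0
```

Request:
send_rows(
  increments=[
    {"dx": 0,"dy": 0,"dz": 0.006,"yaw": 0,"claw": 1},
    {"dx": 0,"dy": 0,"dz": 0.006,"yaw": 0,"claw": 1},
  ],
)

```text
time: 11.55
tool_pos: [0.5202, 0.0491, -0.0329]
tool_rot: [-0.0, 0.739, 0.674, -0.0]
contact_force: [-0.6, -0.7, 0.6]
gripper_width: 0.005
grasp_force: 0.0
```

Request:
send_rows(
  increments=[
    {"dx": 0,"dy": 0,"dz": 0.004,"yaw": 0,"claw": 1},
    {"dx": 0,"dy": 0,"dz": 0.004,"yaw": 0,"claw": 1},
  ],
)

```text
time: 11.8
tool_pos: [0.5206, 0.0491, -0.0334]
tool_rot: [-0.0, 0.739, 0.674, -0.0]
contact_force: [-4.1, -0.1, 8.5]
gripper_width: 0.002
grasp_force: 4.4
```

```bash
python3 - <<'E'
from h import *
st=manip.state();print(st['tool_pos'],st['contact_force'])
a=grab('wrist');b=grab('scene');save('s6.png',b);save('w6.png',a)
p=st['tool_pos']; print(proj('scene',[p+[0,0,z] for z in(0,.02,.04)]),'bench',proj('scene',[[p[0],p[1],0]]),proj('wrist',[[p[0],p[1],0]],st))
save('c6.png',np.hstack([cv2.resize(a[130:330,230:430],(400,400)),cv2.resize(b[120:240,270:390],(400,400),interpolation=cv2.INTER_CUBIC)]))
E
```

```text
[ 0.52059756  0.04909641 -0.03337782] [-4.12107018 -0.08137129  8.52737269]
[[348.63055929 217.95791721]
 [348.77093925 213.17187115]
 [348.91399033 208.2947571 ]] bench [[348.86632434 209.91985821]] [[320.77993482 264.27957067]]
```

View pics/c6.png

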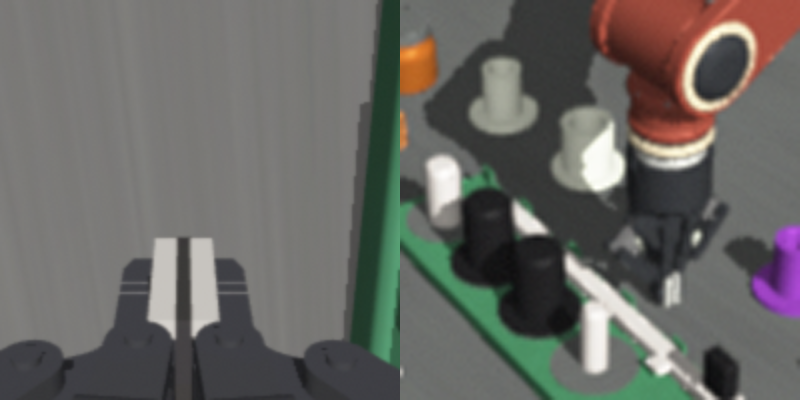

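Contact comes at reported z = −0.033, so the real shut fingertip is 33 mm short of the reported TCP. I'll use that offset from here on. Next is the cap on axle2.

Request:
send_rows(
  increments=[
    {"dx": 0,"dy": 0,"dz": -0.12,"yaw": 0,"claw": 1},
    {"dx": 0,"dy": 0,"dz": -0.24,"yaw": 0,"claw": -1},
    {"dx": 0,"dy": 0,"dz": -0.36,"yaw": 0,"claw": -1},
    {"dx": -0.035,"dy": 0.112,"dz": -0.4,"yaw": 0,"claw": -1},
    {"dx": -0.069,"dy": 0.224,"dz": -0.4,"yaw": 0,"claw": -1},
    {"dx": -0.069,"dy": 0.224,"dz": -0.4,"yaw": 0,"claw": -1},
    {"dx": -0.069,"dy": 0.224,"dz": -0.3,"yaw": 0,"claw": -1},
    {"dx": -0.069,"dy": 0.224,"dz": -0.2,"yaw": 0,"claw": -1},
    {"dx": -0.069,"dy": 0.224,"dz": -0.12,"yaw": 0,"claw": -1},
    {"dx": -0.069,"dy": 0.224,"dz": -0.084,"yaw": 0,"claw": -1},
    {"dx": -0.069,"dy": 0.224,"dz": -0.084,"yaw": 0,"claw": -1},
    {"dx": -0.069,"dy": 0.224,"dz": -0.084,"yaw": 0,"claw": 1},
    {"dx": -0.069,"dy": 0.224,"dz": -0.084,"yaw": 0,"claw": 1},
    {"dx": -0.069,"dy": 0.224,"dz": -0.084,"yaw": 0,"claw": 1},
    {"dx": -0.069,"dy": 0.224,"dz": -0.084,"yaw": 0,"claw": 1},
    {"dx": -0.069,"dy": 0.224,"dz": -0.084,"yaw": 0,"claw": 1},
  ],
)

```text
time: 13.9
tool_pos: [0.6309, 0.0042, 0.0102]
tool_rot: [0.002, 0.739, 0.674, 0.001]
contact_force: [0.0, -0.1, 6.9]
gripper_width: 0.559
grasp_force: 62.2
```

Request:
send_rows(
  increments=[
    {"dx": 0,"dy": 0,"dz": -0.06,"yaw": 0,"claw": 1},
    {"dx": 0,"dy": 0,"dz": -0.16,"yaw": 0,"claw": 1},
    {"dx": 0,"dy": 0,"dz": -0.26,"yaw": 0,"claw": 1},
    {"dx": 0,"dy": 0,"dz": -0.32,"yaw": 0,"claw": 1},
    {"dx": 0.1,"dy": -0.064,"dz": -0.32,"yaw": 0,"claw": 1},
    {"dx": 0.2,"dy": -0.128,"dz": -0.32,"yaw": 0,"claw": 1},
    {"dx": 0.3,"dy": -0.192,"dz": -0.32,"yaw": 0,"claw": 1},
    {"dx": 0.4,"dy": -0.256,"dz": -0.32,"yaw": 0,"claw": 1},
    {"dx": 0.5,"dy": -0.318,"dz": -0.32,"yaw": 0,"claw": 1},
    {"dx": 0.6,"dy": -0.382,"dz": -0.32,"yaw": 0,"claw": 1},
    {"dx": 0.704,"dy": -0.447,"dz": -0.3,"yaw": 0,"claw": 1},
    {"dx": 0.704,"dy": -0.447,"dz": -0.2,"yaw": 0,"claw": 1},
    {"dx": 0.704,"dy": -0.447,"dz": -0.1,"yaw": 0,"claw": 1},
    {"dx": 0.704,"dy": -0.447,"dz": -0.04,"yaw": 0,"claw": 1},
    {"dx": 0.704,"dy": -0.447,"dz": 0,"yaw": 0,"claw": 1},
    {"dx": 0.704,"dy": -0.447,"dz": 0,"yaw": 0,"claw": 1},
  ],
)

```text
time: 15.9
tool_pos: [0.4378, 0.3748, 0.0061]
tool_rot: [-0.0, 0.739, 0.674, -0.001]
contact_force: [-0.1, 0.3, -1.4]
gripper_width: 0.555
grasp_force: 64.8
```

```bash
python3 - <<'E'
from h import *
st=manip.state();print(st['tool_pos'],st['contact_force'],st['gripper_width'])
a=grab('wrist');b=grab('top');save('w7.png',a);save('t7.png',b)
save('c7.png',np.hstack([cv2.resize(a,(480,300)),cv2.resize(b[200:300,160:267],(320,300),interpolation=cv2.INTER_CUBIC)]))
E
```

```text
[0.43784729 0.37484061 0.00607862] [-0.14948027  0.29318564 -1.39252113] 0.555429873685605
```

View pics/c7.png

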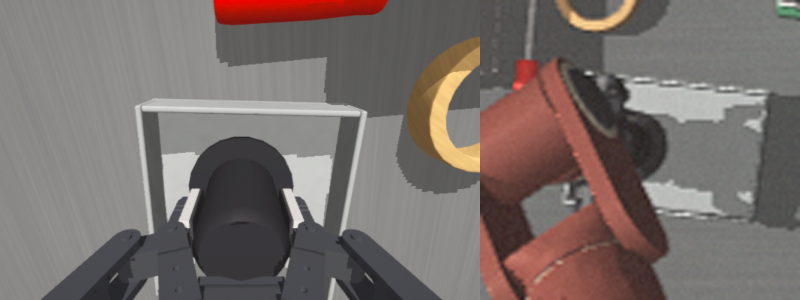

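The cap is inside the tray. I'll lower it, release it and travel to above cap1.

Request:
send_rows(
  increments=[
    {"dx": 0,"dy": 0,"dz": 0.012,"yaw": 0,"claw": 1},
    {"dx": 0,"dy": 0,"dz": 0.022,"yaw": 0,"claw": 1},
    {"dx": 0,"dy": 0,"dz": 0.022,"yaw": 0,"claw": 1},
    {"dx": 0,"dy": 0,"dz": 0.02,"yaw": 0,"claw": -1},
    {"dx": 0,"dy": 0,"dz": 0.02,"yaw": 0,"claw": -1},
    {"dx": 0,"dy": 0,"dz": 0.02,"yaw": 0,"claw": -1},
    {"dx": 0,"dy": 0,"dz": 0.02,"yaw": 0,"claw": -1},
    {"dx": 0,"dy": 0,"dz": -0.1,"yaw": 0,"claw": -1},
    {"dx": 0,"dy": 0,"dz": -0.22,"yaw": 0,"claw": -1},
    {"dx": -0.05,"dy": 0.026,"dz": -0.32,"yaw": 0,"claw": -1},
    {"dx": -0.16,"dy": 0.083,"dz": -0.32,"yaw": 0,"claw": -1},
    {"dx": -0.27,"dy": 0.14,"dz": -0.32,"yaw": 0,"claw": -1},
    {"dx": -0.38,"dy": 0.197,"dz": -0.32,"yaw": 0,"claw": -1},
    {"dx": -0.49,"dy": 0.254,"dz": -0.32,"yaw": 0,"claw": -1},
    {"dx": -0.6,"dy": 0.311,"dz": -0.32,"yaw": 0,"claw": -1},
    {"dx": -0.71,"dy": 0.368,"dz": -0.32,"yaw": 0,"claw": -1},
    {"dx": -0.82,"dy": 0.425,"dz": -0.32,"yaw": 0,"claw": -1},
    {"dx": -0.874,"dy": 0.453,"dz": -0.32,"yaw": 0,"claw": -1},
    {"dx": -0.874,"dy": 0.453,"dz": -0.32,"yaw": 0,"claw": -1},
    {"dx": -0.874,"dy": 0.453,"dz": -0.32,"yaw": 0,"claw": -1},
  ],
)

```text
time: 18.5
tool_pos: [0.6236, -0.0799, 0.1672]
tool_rot: [-0.0, 0.739, 0.674, -0.0]
contact_force: [-0.2, 1.3, 0.7]
gripper_width: 1.001
grasp_force: 0.0
```

```bash
python3 - <<'E'
from h import *
import pickle
st=manip.state();print(st['tool_pos'],st['tool_rot'],st['gripper_width'])
a=grab('wrist');b=grab('top');save('w8.png',a);save('t8.png',b);pickle.dump(st,open('w8.pkl','wb'))
save('c8.png',np.hstack([cv2.resize(a,(480,300)),cv2.resize(b[200:300,160:267],(320,300),interpolation=cv2.INTER_CUBIC)]))
E
```

```text
[ 0.62363643 -0.0798928   0.16716175] [-3.96178980e-04  7.38964058e-01  6.73744732e-01 -1.52282234e-05] 1.0013866330461443
```

View pics/c8.png

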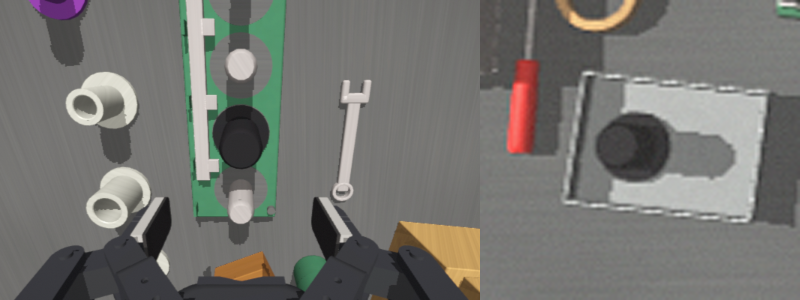

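Cap 2 is in the tray at about (633,147) in the crop. Cap 1 is straight below the tool.

Request:
send_rows(
  increments=[
    {"dx": 0,"dy": 0,"dz": 0.1,"yaw": 0,"claw": -1},
    {"dx": 0,"dy": 0,"dz": 0.2,"yaw": 0,"claw": -1},
    {"dx": 0,"dy": 0,"dz": 0.29,"yaw": 0,"claw": -1},
    {"dx": 0,"dy": 0,"dz": 0.324,"yaw": 0,"claw": -1},
    {"dx": 0,"dy": 0,"dz": 0.324,"yaw": 0,"claw": -1},
    {"dx": 0,"dy": 0,"dz": 0.324,"yaw": 0,"claw": 1},
    {"dx": 0,"dy": 0,"dz": 0.324,"yaw": 0,"claw": 1},
    {"dx": 0,"dy": 0,"dz": 0.324,"yaw": 0,"claw": 1},
    {"dx": 0,"dy": 0,"dz": 0.324,"yaw": 0,"claw": 1},
    {"dx": 0,"dy": 0,"dz": 0.324,"yaw": 0,"claw": 1},
    {"dx": 0,"dy": 0,"dz": 0.26,"yaw": 0,"claw": 1},
    {"dx": 0,"dy": 0,"dz": 0.16,"yaw": 0,"claw": 1},
    {"dx": 0,"dy": 0,"dz": 0.06,"yaw": 0,"claw": 1},
    {"dx": 0,"dy": 0,"dz": 0,"yaw": 0,"claw": 1},
    {"dx": 0,"dy": 0,"dz": 0,"yaw": 0,"claw": 1},
  ],
)

```text
time: 20.48
tool_pos: [0.626, -0.081, 0.1714]
tool_rot: [0.003, 0.739, 0.674, 0.002]
contact_force: [0.8, -0.3, -1.2]
gripper_width: 0.561
grasp_force: 62.2
```

Request:
send_rows(
  increments=[
    {"dx": 0.1,"dy": -0.065,"dz": 0,"yaw": 0,"claw": 1},
    {"dx": 0.2,"dy": -0.13,"dz": 0,"yaw": 0,"claw": 1},
    {"dx": 0.3,"dy": -0.196,"dz": 0,"yaw": 0,"claw": 1},
    {"dx": 0.4,"dy": -0.261,"dz": 0,"yaw": 0,"claw": 1},
    {"dx": 0.5,"dy": -0.326,"dz": 0,"yaw": 0,"claw": 1},
    {"dx": 0.6,"dy": -0.392,"dz": 0,"yaw": 0,"claw": 1},
    {"dx": 0.691,"dy": -0.451,"dz": 0,"yaw": 0,"claw": 1},
    {"dx": 0.691,"dy": -0.451,"dz": 0.1,"yaw": 0,"claw": 1},
    {"dx": 0.691,"dy": -0.451,"dz": 0.2,"yaw": 0,"claw": 1},
    {"dx": 0.691,"dy": -0.451,"dz": 0.29,"yaw": 0,"claw": 1},
    {"dx": 0.691,"dy": -0.451,"dz": 0.33,"yaw": 0,"claw": 1},
    {"dx": 0.691,"dy": -0.451,"dz": 0.34,"yaw": 0,"claw": 1},
    {"dx": 0.691,"dy": -0.451,"dz": 0.34,"yaw": 0,"claw": 1},
    {"dx": 0.691,"dy": -0.451,"dz": 0.34,"yaw": 0,"claw": -1},
    {"dx": 0.691,"dy": -0.451,"dz": 0.34,"yaw": 0,"claw": -1},
    {"dx": 0.691,"dy": -0.451,"dz": 0.34,"yaw": 0,"claw": -1},
    {"dx": 0.691,"dy": -0.451,"dz": 0.34,"yaw": 0,"claw": -1},
    {"dx": 0.691,"dy": -0.451,"dz": 0.24,"yaw": 0,"claw": -1},
    {"dx": 0.691,"dy": -0.451,"dz": 0.12,"yaw": 0,"claw": -1},
    {"dx": 0.691,"dy": -0.451,"dz": 0,"yaw": 0,"claw": -1},
  ],
)

```text
time: 22.98
tool_pos: [0.4309, 0.2842, 0.169]
tool_rot: [-0.0, 0.739, 0.674, -0.0]
contact_force: [1.1, 0.8, 0.4]
gripper_width: 0.999
grasp_force: 0.0
```

Request:
send_rows(
  increments=[
    {"dx": -0.1,"dy": 0.05,"dz": -0.1,"yaw": 0,"claw": -1},
    {"dx": -0.2,"dy": 0.1,"dz": -0.2,"yaw": 0,"claw": -1},
    {"dx": -0.3,"dy": 0.15,"dz": -0.3,"yaw": 0,"claw": -1},
    {"dx": -0.4,"dy": 0.2,"dz": -0.4,"yaw": 0,"claw": -1},
    {"dx": -0.489,"dy": 0.247,"dz": -0.44,"yaw": 0,"claw": -1},
    {"dx": -0.489,"dy": 0.247,"dz": -0.44,"yaw": 0,"claw": -1},
    {"dx": -0.489,"dy": 0.247,"dz": -0.44,"yaw": 0,"claw": -1},
    {"dx": -0.489,"dy": 0.247,"dz": -0.44,"yaw": 0,"claw": -1},
  ],
)

```text
time: 23.98
tool_pos: [0.5313, 0.0299, 0.3866]
tool_rot: [-0.001, 0.739, 0.674, -0.0]
contact_force: [-0.2, 0.6, -0.7]
gripper_width: 0.999
grasp_force: 0.0
```

```bash
cat >> h.py <<'E'
def blobs(im,m,z,n,st,amin=40):
    cs,_=cv2.findContours(m.astype(np.uint8),cv2.RETR_CCOMP,cv2.CHAIN_APPROX_NONE)
    for c in cs:
        if cv2.contourArea(c)<amin: continue
        p=c[:,0].astype(float); P=ray(n,p,z,st)[:,:2]; (x,y),r=cv2.minEnclosingCircle((P*1000).astype(np.float32))
        if len(c)>=5: e=cv2.fitEllipse((P*1000).astype(np.float32))
        print('px',p.mean(0).round(1),'A',cv2.contourArea(c),'circ',round(x,1),round(y,1),round(r,1),'ell',np.round(e[0],1),np.round(e[1],1))
E
python3 - <<'E'
from h import *
import pickle
np.set_printoptions(precision=4,suppress=True)
st=manip.state();print(st['tool_pos'],st['tool_rot'])
a=grab('wrist');b=grab('top');save('w9.png',a);save('t9.png',b);pickle.dump(st,open('w9.pkl','wb'))
hsv=cv2.cvtColor(a,cv2.COLOR_RGB2HSV)
m=(hsv[...,2]>120)&(hsv[...,1]<45); m[:,:180]=0; m[:,325:]=0; m[345:]=0
m2=m.astype(np.uint8)*255; cv2.imwrite('pics/m9.png',m2)
print('z=.06');blobs(a,m,.06,'wrist',st)
c=np.hstack([a[60:360,200:420],cv2.cvtColor(m2,cv2.COLOR_GRAY2RGB)[60:360,200:330]])
save('c9.png',np.vstack([cv2.resize(c,None,fx=1.5,fy=1.5),np.pad(cv2.resize(b[215:280,175:287],None,fx=2,fy=2),((0,0),(0,525-224),(0,0)))]))
E
```

```text
[0.5313 0.0299 0.3866] [-0.0006  0.739   0.6737 -0.0003]
z=.06
px [242.3 325.1] A 81.0 circ 355.1 -289.5 41.9 ell [ 355.4 -294.1] [ 8.4 84.1]
px [320.  322.9] A 193.0 circ 498.8 -297.1 47.2 ell [ 499.  -296.6] [12.9 99.6]
px [245.5 273.1] A 140.5 circ 378.0 -179.8 52.9 ell [ 378.5 -186.4] [11.1 97.6]
px [322.9 140.7] A 96.0 circ 533.3 34.6 63.9 ell [533.7  37.5] [  4.8 109.6]
px [238.9  65.7] A 131.5 circ 425.7 152.9 22.9 ell [426.7 156.7] [30.9 36.8]
px [251.1 189.8] A 17804.0 circ 425.3 -80.1 262.2 ell [412.7 -85.4] [224.4 455.1]
px [292.  277.7] A 794.0 circ 452.0 -194.2 53.5 ell [ 450.8 -196.9] [65.2 96. ]
px [277.7 257.7] A 152.5 circ 438.0 -158.4 18.2 ell [ 438.9 -153.7] [19.4 38.1]
px [206.6 235.7] A 65.0 circ 324.2 -103.5 22.1 ell [ 325.2 -105.1] [ 7.8 46.2]
px [280.7 211.6] A 1377.0 circ 452.8 -72.2 58.4 ell [452.5 -71.6] [68.6 91.4]
px [272.8 183.3] A 149.5 circ 448.7 -23.4 13.2 ell [448.8 -22. ] [19.6 26.2]
px [246.2 163.8] A 50.0 circ 410.7 13.2 12.3 ell [411.9  12.9] [ 8.9 23.5]
px [307.2 159.7] A 53.0 circ 506.8 9.9 15.8 ell [507.3  10.7] [ 6.  31.9]
px [267.7   3.4] A 190.5 circ 475.0 228.5 22.6 ell [479.1 227.5] [ 8.4 55.6]
px [202.5   2.3] A 141.0 circ 390.6 237.2 26.4 ell [392.8 236.7] [ 6.3 57.6]
```

View pics/c9.png

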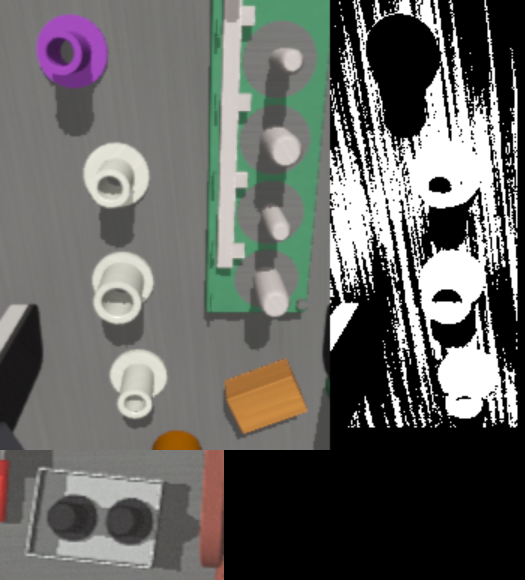

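All four axles are bare and both caps are in the tray. The sleeves on the bench run slim, wide, slim. Now I'll fit circles to the flanges and to the seat discs on the plate.

```bash
cat >> h.py <<'E'
from scipy.optimize import least_squares
def fitc(P,c0,r,tol=(.012,.006,.003,.002),side=None,free=False):
    c=np.array(c0,float)
    for t in tol:
        d=P-c; s=np.abs(np.hypot(*d.T)-r)<t
        if side is not None: s&=(d@side>-.010)
        Q=P[s]
        if len(Q)<8: return None
        f=least_squares(lambda v:np.hypot(*(Q-v[:2]).T)-(v[2] if free else r),[*c,r] if free else c,loss='soft_l1',f_scale=.0007)
        c=f.x[:2]; r=f.x[2] if free else r
    ang=np.rad2deg(np.arctan2(*(Q-c).T[::-1]))
    return c.round(4),round(r,4),len(Q),round(float(np.abs(f.fun).mean()*1000),2),int(np.ptp(ang))
def sleeves(a,st,seeds,n='wrist'):
    hsv=cv2.cvtColor(a,cv2.COLOR_RGB2HSV); m=((hsv[...,2]>165)&(hsv[...,1]<45)).astype(np.uint8)
    cs,_=cv2.findContours(m,cv2.RETR_EXTERNAL,cv2.CHAIN_APPROX_NONE)
    P=np.vstack([ray(n,c[:,0]+0.,.006,st)[:,:2] for c in cs if cv2.contourArea(c)>150])
    return [fitc(P,s,.038) for s in seeds]
def discs(a,st,O,yaw,n='wrist'):
    hsv=cv2.cvtColor(a,cv2.COLOR_RGB2HSV); g=((hsv[...,0]>45)&(hsv[...,0]<95)&(hsv[...,1]>60)).astype(np.uint8)
    cs,_=cv2.findContours(g,cv2.RETR_CCOMP,cv2.CHAIN_APPROX_NONE)
    P=np.vstack([ray(n,c[:,0]+0.,.02,st)[:,:2] for c in cs if len(c)>40])
    Y=np.array([-np.sin(yaw),np.cos(yaw)])
    return [fitc(P,O+y*Y,.038,free=True) for y in(-.1275,-.0425,.0425,.1275)]
E
python3 - <<'E'
from h import *
import pickle
np.set_printoptions(precision=4,suppress=True)
rd=lambda f:cv2.imread('pics/'+f)[...,::-1].copy()
for f in('w9','w8','w5'):
    st=pickle.load(open(f+'.pkl','rb')); a=rd(f+'.png'); print(f)
    for s in sleeves(a,st,[(.447,-.02),(.437,-.156),(.44,-.295)]): print(' S',s)
    for s in discs(a,st,np.array([.626,-.038]),np.deg2rad(-5.3)): print(' D',s)
E
```

```text
w9
 S (array([ 0.4481, -0.0254]), 0.038, 110, 0.63, 357)
 S (array([ 0.438 , -0.1604]), 0.038, 79, 0.6, 356)
 S (array([ 0.441 , -0.3017]), 0.038, 80, 0.81, 356)
 D (array([ 0.6154, -0.1678]), np.float64(0.04), 98, 0.47, 357)
 D (array([ 0.623 , -0.0829]), np.float64(0.0399), 145, 0.5, 357)
 D (array([0.6312, 0.0022]), np.float64(0.0398), 147, 0.4, 357)
 D (array([0.6388, 0.087 ]), np.float64(0.0398), 159, 0.38, 358)
w8
 S (array([ 0.4478, -0.0253]), 0.038, 133, 0.49, 283)
 S (array([ 0.4382, -0.1601]), 0.038, 118, 0.79, 272)
 S (array([ 0.4385, -0.2934]), 0.038, 23, 0.57, 135)
 D (array([ 0.615 , -0.1676]), np.float64(0.0397), 137, 0.34, 358)
 D (array([ 0.6215, -0.0836]), np.float64(0.0406), 152, 0.76, 358)
 D (array([0.6308, 0.0024]), np.float64(0.0395), 246, 0.22, 358)
 D (array([0.6387, 0.0879]), np.float64(0.0398), 109, 0.25, 143)
w5
 S (array([ 0.4484, -0.0248]), 0.038, 109, 0.5, 357)
 S (array([ 0.4383, -0.1597]), 0.038, 89, 0.6, 357)
 S None
 D (array([ 0.6147, -0.1688]), np.float64(0.0407), 38, 0.46, 152)
 D (array([ 0.6231, -0.0827]), np.float64(0.0395), 113, 0.56, 357)
 D (array([0.6308, 0.0023]), np.float64(0.0393), 135, 0.53, 359)
 D (array([0.6389, 0.0869]), np.float64(0.0397), 189, 0.42, 359)
```

Request:
send_rows(
  increments=[
    {"dx": -0.125,"dy": -0.155,"dz": 0.06,"yaw": 0,"claw": -1},
    {"dx": -0.125,"dy": -0.155,"dz": 0.12,"yaw": 0,"claw": -1},
    {"dx": -0.125,"dy": -0.155,"dz": 0.24,"yaw": 0,"claw": -1},
    {"dx": -0.125,"dy": -0.155,"dz": 0.36,"yaw": 0,"claw": -1},
    {"dx": -0.125,"dy": -0.155,"dz": 0.48,"yaw": 0,"claw": -1},
    {"dx": -0.125,"dy": -0.155,"dz": 0.6,"yaw": 0,"claw": -1},
    {"dx": -0.125,"dy": -0.155,"dz": 0.7,"yaw": 0,"claw": -1},
    {"dx": -0.125,"dy": -0.155,"dz": 0.77,"yaw": 0,"claw": -1},
    {"dx": -0.125,"dy": -0.155,"dz": 0.806,"yaw": 0,"claw": -1},
    {"dx": -0.125,"dy": -0.155,"dz": 0.806,"yaw": 0,"claw": -1},
    {"dx": -0.125,"dy": -0.155,"dz": 0.806,"yaw": 0,"claw": 1},
    {"dx": -0.125,"dy": -0.155,"dz": 0.806,"yaw": 0,"claw": 1},
    {"dx": -0.125,"dy": -0.155,"dz": 0.806,"yaw": 0,"claw": 1},
    {"dx": -0.125,"dy": -0.155,"dz": 0.806,"yaw": 0,"claw": 1},
    {"dx": -0.125,"dy": -0.155,"dz": 0.806,"yaw": 0,"claw": 1},
    {"dx": -0.125,"dy": -0.155,"dz": 0.806,"yaw": 0,"claw": 1},
  ],
)

```text
time: 26.08
tool_pos: [0.4501, -0.0258, -0.0141]
tool_rot: [0.001, 0.739, 0.674, 0.001]
contact_force: [-0.4, 1.6, 6.2]
gripper_width: 0.485
grasp_force: 61.2
```

Request:
send_rows(
  increments=[
    {"dx": 0,"dy": 0,"dz": -0.06,"yaw": 0,"claw": 1},
    {"dx": 0,"dy": 0,"dz": -0.16,"yaw": 0,"claw": 1},
    {"dx": 0,"dy": 0,"dz": -0.26,"yaw": 0,"claw": 1},
    {"dx": 0.065,"dy": 0.09,"dz": -0.26,"yaw": 0,"claw": 1},
    {"dx": 0.13,"dy": 0.18,"dz": -0.26,"yaw": 0,"claw": 1},
    {"dx": 0.195,"dy": 0.27,"dz": -0.26,"yaw": 0,"claw": 1},
    {"dx": 0.258,"dy": 0.359,"dz": -0.26,"yaw": 0,"claw": 1},
    {"dx": 0.258,"dy": 0.359,"dz": -0.26,"yaw": 0,"claw": 1},
    {"dx": 0.258,"dy": 0.359,"dz": -0.26,"yaw": 0,"claw": 1},
    {"dx": 0.258,"dy": 0.359,"dz": -0.26,"yaw": 0,"claw": 1},
    {"dx": 0.258,"dy": 0.359,"dz": -0.26,"yaw": 0,"claw": 1},
  ],
)

```text
time: 27.45
tool_pos: [0.6388, 0.0857, 0.1148]
tool_rot: [0.0, 0.739, 0.673, 0.0]
contact_force: [0.3, 0.4, -2.2]
gripper_width: 0.488
grasp_force: 62.1
```

```bash
cat >> h.py <<'E'
def hand(dz,name=None):
    "flange circle of held sleeve; dz = flange bottom above TCP"
    st=manip.state(); a=grab('wrist'); 
    if name: save(name,a)
    hsv=cv2.cvtColor(a,cv2.COLOR_RGB2HSV); m=((hsv[...,2]>150)&(hsv[...,1]<45)).astype(np.uint8)
    c0=st['tool_pos'][:2]
    cs,_=cv2.findContours(m,cv2.RETR_CCOMP,cv2.CHAIN_APPROX_NONE)
    P=np.vstack([ray('wrist',c[:,0]+0.,st['tool_pos'][2]+dz+.006,st)[:,:2] for c in cs if len(c)>30])
    print('tcp',st['tool_pos'].round(4),'flange',fitc(P,c0,.038),fitc(P,c0,.038,free=True))
E
python3 - <<'E'
from h import *
hand(.014,'w10.png')
E
```

```text
tcp [0.6388 0.0857 0.1148] flange (array([0.6388, 0.0867]), 0.038, 298, 0.59, 359) (array([0.6386, 0.0864]), np.float64(0.0384), 308, 0.62, 359)
```

The held flange measures 0.5 mm from the axle. I'll descend.

Request:
send_rows(
  increments=[
    {"dx": 0.001,"dy": 0,"dz": 0.06,"yaw": 0,"claw": 1},
    {"dx": 0.001,"dy": 0,"dz": 0.08,"yaw": 0,"claw": 1},
    {"dx": 0.001,"dy": 0,"dz": 0.1,"yaw": 0,"claw": 1},
    {"dx": 0.001,"dy": 0,"dz": 0.12,"yaw": 0,"claw": 1},
    {"dx": 0.001,"dy": 0,"dz": 0.15,"yaw": 0,"claw": 1},
    {"dx": 0.001,"dy": 0,"dz": 0.18,"yaw": 0,"claw": 1},
    {"dx": 0.001,"dy": 0,"dz": 0.205,"yaw": 0,"claw": 1},
    {"dx": 0.001,"dy": 0,"dz": 0.22,"yaw": 0,"claw": 1},
    {"dx": 0.001,"dy": 0,"dz": 0.22,"yaw": 0,"claw": 1},
    {"dx": 0.001,"dy": 0,"dz": 0.22,"yaw": 0,"claw": 1},
  ],
)

```text
time: 28.75
tool_pos: [0.6401, 0.0868, 0.006]
tool_rot: [0.0, 0.739, 0.674, 0.0]
contact_force: [-4.7, 0.1, 5.4]
gripper_width: 0.484
grasp_force: 62.7
```

Request:
send_rows(
  increments=[
    {"dx": 0,"dy": 0,"dz": 0,"yaw": 0,"claw": -1},
    {"dx": 0,"dy": 0,"dz": 0,"yaw": 0,"claw": -1},
    {"dx": 0,"dy": 0,"dz": 0,"yaw": 0,"claw": -1},
    {"dx": 0,"dy": 0,"dz": 0,"yaw": 0,"claw": -1},
    {"dx": 0,"dy": 0,"dz": -0.08,"yaw": 0,"claw": -1},
    {"dx": 0,"dy": 0,"dz": -0.2,"yaw": 0,"claw": -1},
    {"dx": 0,"dy": 0,"dz": -0.32,"yaw": 0,"claw": -1},
    {"dx": -0.09,"dy": -0.05,"dz": -0.4,"yaw": 0,"claw": -1},
    {"dx": -0.18,"dy": -0.1,"dz": -0.48,"yaw": 0,"claw": -1},
    {"dx": -0.27,"dy": -0.14,"dz": -0.55,"yaw": 0,"claw": -1},
    {"dx": -0.353,"dy": -0.186,"dz": -0.59,"yaw": 0,"claw": -1},
    {"dx": -0.353,"dy": -0.186,"dz": -0.59,"yaw": 0,"claw": -1},
    {"dx": -0.353,"dy": -0.186,"dz": -0.59,"yaw": 0,"claw": -1},
    {"dx": -0.353,"dy": -0.186,"dz": -0.59,"yaw": 0,"claw": -1},
  ],
)

```text
time: 30.5
tool_pos: [0.5305, -0.0794, 0.298]
tool_rot: [-0.001, 0.739, 0.674, -0.0]
contact_force: [0.4, 0.3, -0.0]
gripper_width: 0.999
grasp_force: 0.0
```

```bash
cat >> h.py <<'E'
def look(name,seeds):
    import pickle
    st=manip.state(); a=grab('wrist'); save(name,a)
    print('tcp',st['tool_pos'].round(4),st['tool_rot'].round(4))
    for s in sleeves(a,st,seeds): print(' S',s)
    hsv=cv2.cvtColor(a,cv2.COLOR_RGB2HSV); m=((hsv[...,2]>165)&(hsv[...,1]<45)).astype(np.uint8)
    cs,_=cv2.findContours(m,cv2.RETR_EXTERNAL,cv2.CHAIN_APPROX_NONE)
    for y,nm in zip((-.1675,-.0829,.0023,.0872),'0123'): # flange seated on plate (z=.026)
        P=np.vstack([ray('wrist',c[:,0]+0.,.026,st)[:,:2] for c in cs if len(c)>30])
        x=.615+(y+.1678)*.0934
        print(' seat',nm,fitc(P,(x,y),.038,tol=(.006,.004,.003,.002)))
    for s in discs(a,st,np.array([.627,-.0403]),np.deg2rad(-5.3)): print(' D',s)
E
python3 - <<'E'
from h import *
look('w11.png',[(.438,-.160),(.441,-.301)])
E
```

```text
tcp [ 0.5305 -0.0794  0.298 ] [-1.100e-03  7.386e-01  6.742e-01 -5.000e-04]
 S (array([ 0.4378, -0.1609]), 0.038, 100, 0.56, 357)
 S (array([ 0.4407, -0.3019]), 0.038, 97, 0.66, 357)
 seat 0 (array([ 0.6131, -0.1711]), 0.038, 15, 1.08, 37)
 seat 1 (array([ 0.6177, -0.0783]), 0.038, 23, 0.75, 357)
 seat 2 (array([ 0.6238, -0.0049]), 0.038, 55, 0.88, 358)
 seat 3 (array([0.6404, 0.0883]), 0.038, 77, 0.46, 358)
 D (array([ 0.6153, -0.1676]), np.float64(0.0399), 137, 0.44, 357)
 D (array([ 0.6229, -0.0825]), np.float64(0.0397), 180, 0.45, 358)
 D (array([0.631 , 0.0025]), np.float64(0.0397), 191, 0.38, 358)
 D (array([0.64  , 0.0889]), np.float64(0.0412), 133, 0.44, 358)
```

Request:
send_rows(
  increments=[
    {"dx": -0.09,"dy": -0.085,"dz": 0.03,"yaw": 0,"claw": -1},
    {"dx": -0.179,"dy": -0.17,"dz": 0.1,"yaw": 0,"claw": -1},
    {"dx": -0.179,"dy": -0.17,"dz": 0.2,"yaw": 0,"claw": -1},
    {"dx": -0.179,"dy": -0.17,"dz": 0.3,"yaw": 0,"claw": -1},
    {"dx": -0.179,"dy": -0.17,"dz": 0.4,"yaw": 0,"claw": -1},
    {"dx": -0.179,"dy": -0.17,"dz": 0.5,"yaw": 0,"claw": -1},
    {"dx": -0.179,"dy": -0.17,"dz": 0.59,"yaw": 0,"claw": -1},
    {"dx": -0.179,"dy": -0.17,"dz": 0.63,"yaw": 0,"claw": -1},
    {"dx": -0.179,"dy": -0.17,"dz": 0.63,"yaw": 0,"claw": -1},
    {"dx": -0.179,"dy": -0.17,"dz": 0.63,"yaw": 0,"claw": 1},
    {"dx": -0.179,"dy": -0.17,"dz": 0.63,"yaw": 0,"claw": 1},
    {"dx": -0.179,"dy": -0.17,"dz": 0.63,"yaw": 0,"claw": 1},
    {"dx": -0.179,"dy": -0.17,"dz": 0.63,"yaw": 0,"claw": 1},
    {"dx": -0.179,"dy": -0.17,"dz": 0.63,"yaw": 0,"claw": 1},
  ],
)

```text
time: 32.3
tool_pos: [0.4394, -0.1624, -0.0137]
tool_rot: [0.002, 0.739, 0.674, 0.001]
contact_force: [1.2, 1.2, 6.3]
gripper_width: 0.624
grasp_force: 63.8
```

Request:
send_rows(
  increments=[
    {"dx": 0,"dy": 0,"dz": -0.06,"yaw": 0,"claw": 1},
    {"dx": 0,"dy": 0,"dz": -0.16,"yaw": 0,"claw": 1},
    {"dx": 0,"dy": 0,"dz": -0.26,"yaw": 0,"claw": 1},
    {"dx": 0.005,"dy": 0.09,"dz": -0.26,"yaw": 0,"claw": 1},
    {"dx": 0.01,"dy": 0.18,"dz": -0.26,"yaw": 0,"claw": 1},
    {"dx": 0.015,"dy": 0.27,"dz": -0.26,"yaw": 0,"claw": 1},
    {"dx": 0.019,"dy": 0.354,"dz": -0.26,"yaw": 0,"claw": 1},
    {"dx": 0.019,"dy": 0.354,"dz": -0.26,"yaw": 0,"claw": 1},
    {"dx": 0.019,"dy": 0.354,"dz": -0.26,"yaw": 0,"claw": 1},
    {"dx": 0.019,"dy": 0.354,"dz": -0.26,"yaw": 0,"claw": 1},
    {"dx": 0.019,"dy": 0.354,"dz": -0.26,"yaw": 0,"claw": 1},
  ],
)

```text
time: 33.67
tool_pos: [0.614, -0.1686, 0.1146]
tool_rot: [0.0, 0.739, 0.674, -0.0]
contact_force: [-0.1, -0.6, -1.6]
gripper_width: 0.629
grasp_force: 64.6
```

```bash
python3 - <<'E'
from h import *
hand(.014,'w12.png')
E
```

```text
tcp [ 0.614  -0.1686  0.1146] flange (array([ 0.6143, -0.167 ]), 0.038, 294, 0.58, 359) (array([ 0.6143, -0.1668]), np.float64(0.0378), 294, 0.54, 359)
```

Request:
send_rows(
  increments=[
    {"dx": -0.001,"dy": 0.002,"dz": 0.06,"yaw": 0,"claw": 1},
    {"dx": -0.001,"dy": 0.002,"dz": 0.08,"yaw": 0,"claw": 1},
    {"dx": -0.001,"dy": 0.002,"dz": 0.1,"yaw": 0,"claw": 1},
    {"dx": -0.001,"dy": 0.002,"dz": 0.12,"yaw": 0,"claw": 1},
    {"dx": -0.001,"dy": 0.002,"dz": 0.15,"yaw": 0,"claw": 1},
    {"dx": -0.001,"dy": 0.002,"dz": 0.18,"yaw": 0,"claw": 1},
    {"dx": -0.001,"dy": 0.002,"dz": 0.205,"yaw": 0,"claw": 1},
    {"dx": -0.001,"dy": 0.002,"dz": 0.22,"yaw": 0,"claw": 1},
    {"dx": -0.001,"dy": 0.002,"dz": 0.22,"yaw": 0,"claw": 1},
    {"dx": -0.001,"dy": 0.002,"dz": 0.22,"yaw": 0,"claw": 1},
  ],
)

```text
time: 34.98
tool_pos: [0.6154, -0.1691, 0.0064]
tool_rot: [-0.001, 0.739, 0.674, -0.001]
contact_force: [-10.1, 3.6, 11.3]
gripper_width: 0.624
grasp_force: 65.8
```

Request:
send_rows(
  increments=[
    {"dx": 0,"dy": 0,"dz": 0,"yaw": 0,"claw": -1},
    {"dx": 0,"dy": 0,"dz": 0,"yaw": 0,"claw": -1},
    {"dx": 0,"dy": 0,"dz": 0,"yaw": 0,"claw": -1},
    {"dx": 0,"dy": 0,"dz": 0,"yaw": 0,"claw": -1},
    {"dx": 0,"dy": 0,"dz": -0.08,"yaw": 0,"claw": -1},
    {"dx": 0,"dy": 0,"dz": -0.2,"yaw": 0,"claw": -1},
    {"dx": 0,"dy": 0,"dz": -0.32,"yaw": 0,"claw": -1},
    {"dx": -0.03,"dy": -0.06,"dz": -0.42,"yaw": 0,"claw": -1},
    {"dx": -0.06,"dy": -0.12,"dz": -0.52,"yaw": 0,"claw": -1},
    {"dx": -0.078,"dy": -0.163,"dz": -0.59,"yaw": 0,"claw": -1},
    {"dx": -0.078,"dy": -0.163,"dz": -0.59,"yaw": 0,"claw": -1},
    {"dx": -0.078,"dy": -0.163,"dz": -0.59,"yaw": 0,"claw": -1},
    {"dx": -0.078,"dy": -0.163,"dz": -0.59,"yaw": 0,"claw": -1},
  ],
)

```text
time: 36.6
tool_pos: [0.5307, -0.1998, 0.2969]
tool_rot: [-0.002, 0.739, 0.674, -0.001]
contact_force: [-0.1, 0.0, -0.5]
gripper_width: 1.0
grasp_force: 0.0
```

```bash
python3 - <<'E'
from h import *
look('w13.png',[(.441,-.301)])
E
```

```text
tcp [ 0.5307 -0.1998  0.2969] [-1.800e-03  7.389e-01  6.739e-01 -6.000e-04]
 S None
 seat 0 (array([ 0.6162, -0.1686]), 0.038, 99, 0.61, 358)
 seat 1 (array([ 0.6163, -0.0883]), 0.038, 35, 0.75, 358)
 seat 2 None
 seat 3 None
 D (array([ 0.6176, -0.1697]), np.float64(0.0424), 134, 0.88, 358)
 D (array([ 0.6229, -0.082 ]), np.float64(0.0396), 200, 0.39, 358)
 D (array([0.6298, 0.0165]), np.float64(0.0526), 63, 0.79, 87)
 D None
```

The last slim sleeve is no longer where it was, or a finger hides it. I'll look.

```bash
python3 - <<'E'
from h import *
st=manip.state(); a=grab('wrist'); b=grab('top'); save('w14.png',a); save('t14.png',b)
hsv=cv2.cvtColor(a,cv2.COLOR_RGB2HSV); m=((hsv[...,2]>165)&(hsv[...,1]<45)); blobs(a,m,.006,'wrist',st,150)
print('top'); hsv=cv2.cvtColor(b,cv2.COLOR_RGB2HSV); m=((hsv[...,2]>175)&(hsv[...,1]<40)); m[:, :250]=0;m[:,480:]=0;m[300:]=0;m[:165]=0; blobs(b,m,.006,'top',st,60)
save('c14.png',np.hstack([cv2.resize(a,(480,300)),cv2.resize(b[150:300,300:460],(320,300),interpolation=cv2.INTER_CUBIC)]))
E
```

```text
px [522.  302.8] A 2189.5 circ 840.9 -486.3 49.6 ell [ 841.2 -486.6] [94.8 96.9]
px [447.7 292.2] A 640.0 circ 710.8 -454.5 66.1 ell [ 721.1 -461.9] [ 23.  151.9]
px [195.4 291.8] A 650.0 circ 306.4 -417.2 64.8 ell [ 291.9 -426.7] [ 23.9 159.6]
px [297.3 236.4] A 1906.0 circ 480.0 -334.2 46.2 ell [ 480.5 -332. ] [73.1 90. ]
px [295.  247.8] A 172.0 circ 474.0 -353.3 16.1 ell [ 474.4 -349.7] [19.6 33.7]
px [380.3 120.4] A 2214.0 circ 621.6 -171.4 42.7 ell [ 624.  -171.9] [70.7 80.7]
px [392.4 127.5] A 336.0 circ 630.0 -176.8 23.5 ell [ 630.1 -176.2] [41.4 42.7]
px [396.5  45.1] A 227.0 circ 638.6 -72.6 11.8 ell [639.3 -72.3] [20.  22.5]
px [498.7  80.6] A 1446.5 circ 773.3 -132.4 74.7 ell [ 772.9 -150.2] [ 23.6 188.1]
px [509.5  10.5] A 386.0 circ 781.4 -44.7 20.5 ell [781.3 -44.9] [27.7 38.5]
px [348.6  51.8] A 1712.5 circ 572.8 -78.1 63.7 ell [578.4 -76.9] [ 36.7 135.9]
top
px [430.5 231.2] A 78.5 circ 488.9 -342.5 29.2 ell [ 490.  -339.4] [44.4 59. ]
px [325.5 202.4] A 448.0 circ 586.7 -0.4 146.6 ell [586.9  -3. ] [ 33.1 296. ]
px [377.6 188.8] A 265.0 circ 626.8 -174.0 37.4 ell [ 629.9 -177.2] [55.1 71.6]
px [298.3 185.9] A 287.5 circ 644.1 87.6 39.0 ell [646.5  90.8] [67.2 74.3]
```

View pics/c14.png

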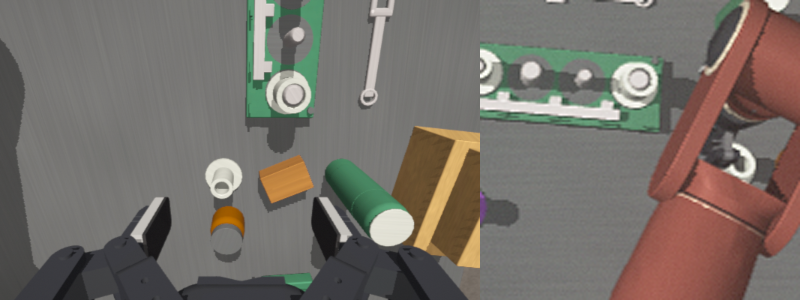

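The sleeve was knocked to about (297,236), and the wood block is close beside it. I'll fit it and check the clearance.

```bash
python3 - <<'E'
from h import *
np.set_printoptions(precision=4,suppress=True)
import cv2
st=manip.state(); a=cv2.imread('pics/w14.png')[...,::-1].copy()
for s in sleeves(a,st,[(.481,-.328),(.478,-.325),(.484,-.32)]): print(s)
hsv=cv2.cvtColor(a,cv2.COLOR_RGB2HSV)
m=(hsv[...,0]<20)&(hsv[...,1]>120); m[:180]=0; m[300:]=0
n,l,s,c=cv2.connectedComponentsWithStats(m.astype(np.uint8))
for i in range(1,n):
  if s[i,4]>100:
    x,y,w,h,A=s[i]; ys,xs=np.nonzero(l==i); P0=ray('wrist',np.c_[xs,ys],.0,st); P4=ray('wrist',np.c_[xs,ys],.04,st)
    print(c[i],s[i],'z0',P0.min(0)[:2],P0.max(0)[:2],'z.04',P4.min(0)[:2],P4.max(0)[:2])
E
```

```text
(array([ 0.482 , -0.3279]), 0.038, 107, 0.48, 357)
(array([ 0.482 , -0.3279]), 0.038, 107, 0.48, 357)
(array([ 0.482 , -0.3279]), 0.038, 107, 0.48, 357)
[588.0071 239.618 ] [  523   180   117   120 12266] z0 [ 0.8388 -0.5008] [ 1.0415 -0.2764] z.04 [ 0.8136 -0.4686] [ 0.9991 -0.2631]
[380.7145 238.5987] [ 346  207   72   64 2883] z0 [ 0.5566 -0.4039] [ 0.6683 -0.2989] z.04 [ 0.5551 -0.3799] [ 0.6574 -0.2837]
[303.7829 288.312 ] [282 275  44  25 875] z0 [ 0.4407 -0.454 ] [ 0.5144 -0.4038] z.04 [ 0.449  -0.4257] [ 0.5164 -0.3797]
```

Request:
send_rows(
  increments=[
    {"dx": -0.12,"dy": -0.033,"dz": 0.02,"yaw": 0,"claw": -0.7},
    {"dx": -0.23,"dy": -0.065,"dz": 0.06,"yaw": 0,"claw": -0.7},
    {"dx": -0.264,"dy": -0.073,"dz": 0.15,"yaw": 0,"claw": -0.7},
    {"dx": -0.264,"dy": -0.073,"dz": 0.25,"yaw": 0,"claw": -0.7},
    {"dx": -0.264,"dy": -0.073,"dz": 0.35,"yaw": 0,"claw": -0.7},
    {"dx": -0.264,"dy": -0.073,"dz": 0.45,"yaw": 0,"claw": -0.7},
    {"dx": -0.264,"dy": -0.073,"dz": 0.54,"yaw": 0,"claw": -0.7},
    {"dx": -0.264,"dy": -0.073,"dz": 0.6,"yaw": 0,"claw": -0.7},
    {"dx": -0.264,"dy": -0.073,"dz": 0.63,"yaw": 0,"claw": -0.7},
    {"dx": -0.264,"dy": -0.073,"dz": 0.63,"yaw": 0,"claw": -0.7},
    {"dx": -0.264,"dy": -0.073,"dz": 0.63,"yaw": 0,"claw": 1},
    {"dx": -0.264,"dy": -0.073,"dz": 0.63,"yaw": 0,"claw": 1},
    {"dx": -0.264,"dy": -0.073,"dz": 0.63,"yaw": 0,"claw": 1},
    {"dx": -0.264,"dy": -0.073,"dz": 0.63,"yaw": 0,"claw": 1},
    {"dx": -0.264,"dy": -0.073,"dz": 0.63,"yaw": 0,"claw": 1},
  ],
)

```text
time: 38.62
tool_pos: [0.4838, -0.3297, -0.0134]
tool_rot: [0.002, 0.739, 0.674, 0.0]
contact_force: [1.3, -0.6, 5.8]
gripper_width: 0.479
grasp_force: 61.4
```

Request:
send_rows(
  increments=[
    {"dx": 0,"dy": 0,"dz": -0.06,"yaw": 0,"claw": 1},
    {"dx": 0,"dy": 0,"dz": -0.16,"yaw": 0,"claw": 1},
    {"dx": 0,"dy": 0,"dz": -0.26,"yaw": 0,"claw": 1},
    {"dx": 0.05,"dy": 0.024,"dz": -0.3,"yaw": 0,"claw": 1},
    {"dx": 0.15,"dy": 0.07,"dz": -0.3,"yaw": 0,"claw": 1},
    {"dx": 0.25,"dy": 0.115,"dz": -0.3,"yaw": 0,"claw": 1},
    {"dx": 0.35,"dy": 0.161,"dz": -0.3,"yaw": 0,"claw": 1},
    {"dx": 0.45,"dy": 0.207,"dz": -0.3,"yaw": 0,"claw": 1},
    {"dx": 0.512,"dy": 0.236,"dz": -0.26,"yaw": 0,"claw": 1},
    {"dx": 0.512,"dy": 0.236,"dz": -0.26,"yaw": 0,"claw": 1},
    {"dx": 0.512,"dy": 0.236,"dz": -0.26,"yaw": 0,"claw": 1},
    {"dx": 0.512,"dy": 0.236,"dz": -0.26,"yaw": 0,"claw": 1},
    {"dx": 0.512,"dy": 0.236,"dz": -0.26,"yaw": 0,"claw": 1},
  ],
)

```text
time: 40.25
tool_pos: [0.6236, -0.0855, 0.1151]
tool_rot: [0.0, 0.74, 0.673, 0.0]
contact_force: [1.6, 0.5, -1.6]
gripper_width: 0.481
grasp_force: 61.5
```

```bash
python3 - <<'E'
from h import *
hand(.014,'w15.png')
E
```

```text
tcp [ 0.6236 -0.0855  0.1151] flange (array([ 0.6236, -0.0833]), 0.038, 317, 0.52, 359) (array([ 0.6235, -0.0835]), np.float64(0.0382), 322, 0.58, 359)
```

Target is (0.623, −0.0827), so the offset is within 1 mm.

Request:
send_rows(
  increments=[
    {"dx": 0.001,"dy": -0.001,"dz": 0.06,"yaw": 0,"claw": 1},
    {"dx": 0.001,"dy": -0.001,"dz": 0.08,"yaw": 0,"claw": 1},
    {"dx": 0.001,"dy": -0.001,"dz": 0.1,"yaw": 0,"claw": 1},
    {"dx": 0.001,"dy": -0.001,"dz": 0.12,"yaw": 0,"claw": 1},
    {"dx": 0.001,"dy": -0.001,"dz": 0.15,"yaw": 0,"claw": 1},
    {"dx": 0.001,"dy": -0.001,"dz": 0.18,"yaw": 0,"claw": 1},
    {"dx": 0.001,"dy": -0.001,"dz": 0.205,"yaw": 0,"claw": 1},
    {"dx": 0.001,"dy": -0.001,"dz": 0.22,"yaw": 0,"claw": 1},
    {"dx": 0.001,"dy": -0.001,"dz": 0.22,"yaw": 0,"claw": 1},
    {"dx": 0.001,"dy": -0.001,"dz": 0.22,"yaw": 0,"claw": 1},
  ],
)

```text
time: 41.55
tool_pos: [0.6239, -0.0841, 0.0065]
tool_rot: [0.0, 0.739, 0.674, 0.0]
contact_force: [-5.0, 1.1, 9.0]
gripper_width: 0.483
grasp_force: 62.6
```

Request:
send_rows(
  increments=[
    {"dx": 0,"dy": 0,"dz": 0,"yaw": 0,"claw": -1},
    {"dx": 0,"dy": 0,"dz": 0,"yaw": 0,"claw": -1},
    {"dx": 0,"dy": 0,"dz": 0,"yaw": 0,"claw": -1},
    {"dx": 0,"dy": 0,"dz": 0,"yaw": 0,"claw": -1},
    {"dx": 0,"dy": 0,"dz": -0.08,"yaw": 0,"claw": -1},
    {"dx": 0,"dy": 0,"dz": -0.2,"yaw": 0,"claw": -1},
    {"dx": 0,"dy": 0,"dz": -0.32,"yaw": 0,"claw": -1},
    {"dx": 0.06,"dy": -0.05,"dz": -0.42,"yaw": 0,"claw": -1},
    {"dx": 0.12,"dy": -0.1,"dz": -0.52,"yaw": 0,"claw": -1},
    {"dx": 0.18,"dy": -0.14,"dz": -0.62,"yaw": 0,"claw": -1},
    {"dx": 0.213,"dy": -0.167,"dz": -0.72,"yaw": 0,"claw": -1},
    {"dx": 0.213,"dy": -0.167,"dz": -0.79,"yaw": 0,"claw": -1},
    {"dx": 0.213,"dy": -0.167,"dz": -0.79,"yaw": 0,"claw": -1},
    {"dx": 0.213,"dy": -0.167,"dz": -0.79,"yaw": 0,"claw": -1},
    {"dx": 0.213,"dy": -0.167,"dz": -0.79,"yaw": 0,"claw": -1},
  ],
)

```text
time: 43.42
tool_pos: [0.5493, 0.0296, 0.3968]
tool_rot: [-0.001, 0.739, 0.674, -0.001]
contact_force: [0.1, 0.2, -0.3]
gripper_width: 1.0
grasp_force: 0.0
```

```bash
python3 - <<'E'
from h import *
np.set_printoptions(precision=4,suppress=True)
look('w16.png',[])
st=manip.state(); a=cv2.imread('pics/w16.png')[...,::-1]
# tab: dark pixels near the expected open place
print('tab expected px',proj('wrist',[[.594,.1985,.08],[.594,.1985,.038]],st))
m=(a.max(2)<75); m[:, :325]=0;m[:,365:]=0;m[80:]=0
ys,xs=np.nonzero(m); print(xs.min(),xs.max(),ys.min(),ys.max(),ray('wrist',[[np.median(xs),ys.min()],[np.median(xs),ys.max()]],.08,st))
E
```

```text
tcp [0.5493 0.0296 0.3968] [-0.0015  0.7392  0.6735 -0.0014]
 seat 0 (array([ 0.616 , -0.1685]), 0.038, 57, 0.65, 356)
 seat 1 (array([ 0.6244, -0.0827]), 0.038, 76, 0.56, 357)
 seat 2 None
 seat 3 (array([0.6402, 0.087 ]), 0.038, 110, 0.49, 357)
 D (array([ 0.6155, -0.1689]), np.float64(0.041), 85, 0.62, 357)
 D (array([ 0.6238, -0.0841]), np.float64(0.0412), 119, 0.65, 359)
 D (array([0.6309, 0.0021]), np.float64(0.0398), 145, 0.42, 357)
 D (array([0.6399, 0.0868]), np.float64(0.0405), 156, 0.49, 358)
tab expected px [[343.7711  18.166 ]
 [342.0255  24.09  ]]
339 351 8 36 [[0.5965 0.2103 0.08  ]
 [0.5942 0.1768 0.08  ]]
```

Request:
send_rows(
  increments=[
    {"dx": 0.11,"dy": 0.02,"dz": 0.04,"yaw": 0,"claw": -1},
    {"dx": 0.22,"dy": 0.04,"dz": 0.08,"yaw": 0,"claw": -1},
    {"dx": 0.34,"dy": 0.064,"dz": 0.12,"yaw": 0,"claw": -1},
    {"dx": 0.34,"dy": 0.064,"dz": 0.24,"yaw": 0,"claw": -1},
    {"dx": 0.34,"dy": 0.064,"dz": 0.36,"yaw": 0,"claw": -1},
    {"dx": 0.34,"dy": 0.064,"dz": 0.48,"yaw": 0,"claw": -1},
    {"dx": 0.34,"dy": 0.064,"dz": 0.6,"yaw": 0,"claw": -1},
    {"dx": 0.34,"dy": 0.064,"dz": 0.7,"yaw": 0,"claw": -1},
    {"dx": 0.34,"dy": 0.064,"dz": 0.75,"yaw": 0,"claw": -1},
    {"dx": 0.34,"dy": 0.064,"dz": 0.75,"yaw": 0,"claw": -1},
    {"dx": 0.34,"dy": 0.064,"dz": 0.75,"yaw": 0,"claw": 1},
    {"dx": 0.34,"dy": 0.064,"dz": 0.75,"yaw": 0,"claw": 1},
    {"dx": 0.34,"dy": 0.064,"dz": 0.75,"yaw": 0,"claw": 1},
    {"dx": 0.34,"dy": 0.064,"dz": 0.75,"yaw": 0,"claw": 1},
    {"dx": 0.34,"dy": 0.064,"dz": 0.75,"yaw": 0,"claw": 1},
    {"dx": 0.34,"dy": 0.064,"dz": 0.75,"yaw": 0,"claw": 1},
    {"dx": 0.34,"dy": 0.064,"dz": 0.75,"yaw": 0,"claw": 1},
  ],
)

```text
time: 45.6
tool_pos: [0.5968, 0.1964, 0.0257]
tool_rot: [-0.001, 0.739, 0.674, -0.001]
contact_force: [-4.9, 0.4, 5.7]
gripper_width: 0.172
grasp_force: 60.5
```

Request:
send_rows(
  increments=[
    {"dx": -0.015,"dy": 0,"dz": 0,"yaw": 0,"claw": 1},
    {"dx": -0.03,"dy": 0,"dz": 0,"yaw": 0,"claw": 1},
    {"dx": -0.045,"dy": 0,"dz": 0,"yaw": 0,"claw": 1},
    {"dx": -0.06,"dy": 0,"dz": 0,"yaw": 0,"claw": 1},
    {"dx": -0.075,"dy": 0,"dz": 0,"yaw": 0,"claw": 1},
    {"dx": -0.085,"dy": 0,"dz": 0,"yaw": 0,"claw": 1},
    {"dx": -0.091,"dy": 0,"dz": 0,"yaw": 0,"claw": 1},
    {"dx": -0.091,"dy": 0,"dz": 0,"yaw": 0,"claw": 1},
    {"dx": -0.091,"dy": 0,"dz": 0,"yaw": 0,"claw": 1},
  ],
)

```text
time: 46.72
tool_pos: [0.5928, 0.1542, 0.0257]
tool_rot: [-0.002, 0.739, 0.674, 0.002]
contact_force: [-2.8, 10.7, 4.6]
gripper_width: 0.177
grasp_force: 60.2
```

It moved 42.4 mm and met the stop. I'll release, rise and verify.

Request:
send_rows(
  increments=[
    {"dx": 0,"dy": 0,"dz": 0,"yaw": 0,"claw": -1},
    {"dx": 0,"dy": 0,"dz": 0,"yaw": 0,"claw": -1},
    {"dx": 0,"dy": 0,"dz": 0,"yaw": 0,"claw": -1},
    {"dx": 0,"dy": 0,"dz": 0,"yaw": 0,"claw": -1},
    {"dx": 0,"dy": 0,"dz": 0,"yaw": 0,"claw": -1},
    {"dx": 0,"dy": 0,"dz": -0.08,"yaw": 0,"claw": -1},
    {"dx": 0,"dy": 0,"dz": -0.2,"yaw": 0,"claw": -1},
    {"dx": 0,"dy": 0,"dz": -0.32,"yaw": 0,"claw": -1},
    {"dx": -0.1,"dy": -0.05,"dz": -0.42,"yaw": 0,"claw": -1},
    {"dx": -0.2,"dy": -0.05,"dz": -0.52,"yaw": 0,"claw": -1},
    {"dx": -0.25,"dy": -0.05,"dz": -0.62,"yaw": 0,"claw": -1},
    {"dx": -0.25,"dy": -0.05,"dz": -0.7,"yaw": 0,"claw": -1},
    {"dx": -0.25,"dy": -0.05,"dz": -0.7,"yaw": 0,"claw": -1},
    {"dx": -0.25,"dy": -0.05,"dz": -0.7,"yaw": 0,"claw": -1},
  ],
)

```text
time: 48.48
tool_pos: [0.5566, 0.0287, 0.3738]
tool_rot: [-0.0, 0.739, 0.674, -0.0]
contact_force: [0.5, 0.7, -0.2]
gripper_width: 1.003
grasp_force: 0.0
```

```bash
python3 - <<'E'
from h import *
np.set_printoptions(precision=4,suppress=True)
look('w17.png',[])
st=manip.state(); a=cv2.imread('pics/w17.png')[...,::-1]; b=grab('top')
m=(a.max(2)<75); m[:, :325]=0;m[:,365:]=0;m[90:]=0
ys,xs=np.nonzero(m)
print(xs.min(),xs.max(),ys.min(),ys.max()); print('tab far edge exp',proj('wrist',[[.593+.0014,.1542+.015,.08]],st))
# compare rail end: light keeper end y in first picture (shut) by top view
save('c17.png',np.hstack([cv2.resize(a[:330,180:460],None,fx=1.5,fy=1.5),cv2.resize(b[155:285,175:440],(370,495),interpolation=cv2.INTER_CUBIC)]))
E
```

```text
tcp [0.5566 0.0287 0.3738] [-0.0003  0.7391  0.6736 -0.0002]
 seat 0 (array([ 0.6159, -0.1684]), 0.038, 52, 0.62, 333)
 seat 1 (array([ 0.624 , -0.0827]), 0.038, 67, 0.56, 335)
 seat 2 None
 seat 3 (array([0.64 , 0.087]), 0.038, 105, 0.49, 336)
 D (array([ 0.6155, -0.1693]), np.float64(0.0413), 74, 0.55, 326)
 D (array([ 0.624, -0.084]), np.float64(0.041), 98, 0.6, 327)
 D (array([0.631 , 0.0021]), np.float64(0.0398), 126, 0.43, 327)
 D (array([0.64  , 0.0868]), np.float64(0.0404), 138, 0.41, 329)
334 345 41 66
tab far edge exp [[341.3236  39.4106]]
```

View pics/c17.png

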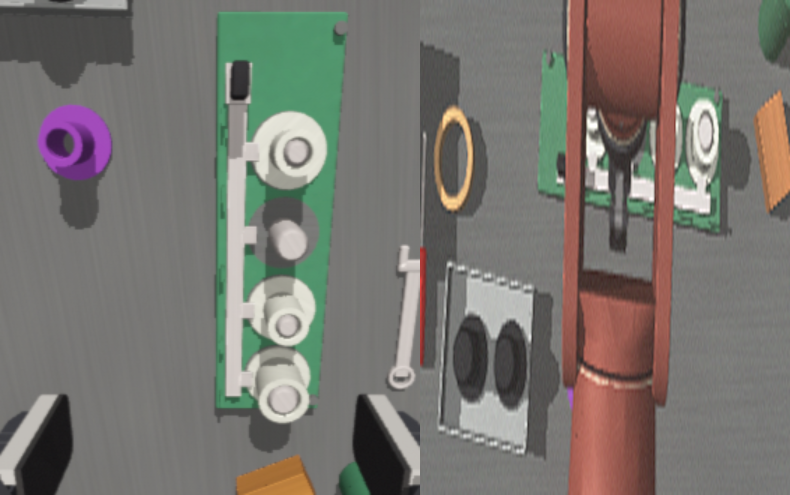

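The lugs at rows 152, 236, 311 and 380 overlap the three flanges, the sleeves are seated and both caps are in the tray. I'll hand in the job.

```bash
python3 -c "
from plant import manip; print(manip.job_done())"
```

```text
the job is handed in; nothing more can be done
None
```

The job is handed in: keeper opened, both caps left in the tray, all three sleeves (two slim, one wide) home on axles of their own size, and the keeper pushed shut to its stop with its lugs over the flanges. One slim sleeve was knocked aside mid-run and re-found, and the real fingertips sat 33 mm short of the reported TCP, which I found by touching the bench and corrected for.

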